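# Dip the topping-up tank and show the gauge rod

### The job

Take the gauge rod out of its sloping rest, stand it upright and lower it into the guide tube on the steel tank until its collar stops on the tube's rim, without forcing it. Draw it straight out again, then hold it out level for reading, with its tip over the middle of the white dish and 10 to 20 cm above the table. Finish like that, still holding the rod steady in the gripper: do not put it down, and leave the dish, bottle, tumbler and jar where they stand.

Things in the scene. Friction and masses are not known exactly. Their poses are not given: they have to be found in the camera images.
- rod: Gauge rod, 200 mm long, 60 to 120 g: round steel, 10 mm diameter, tapered tip; fixed collar 25 mm diameter, 6 mm thick, its underside 110 mm from the tip; round wooden handle 20 mm diameter, 122 to 200 mm from the tip. It balances 92 mm from the tip. Origin: end of the tip; z runs along the rod from tip to handle.
- rod_grip (a point): Centre of the handle, on the rod's axis 160 mm from the tip: the place to grasp. Axes as the rod's. At the start the rod lies in the rest at 45 degrees, tip low (35 mm up), handle high (centre 148 mm up), collar caught on the trough's upper end; it lifts straight up out of it.
- rod_tip (a point): End of the rod's tip, on its axis. Axes as the rod's. At the start 35 mm above the table.
- rod_collar (a point): Centre of the collar's underside, on the axis 110 mm from the tip. Axes as the rod's.
- tank: Fixed upright stainless tank, 150 mm diameter (lid 156 mm), lid top 107 mm above the table; a guide tube stands in the middle of the lid. Brass tap low on its -x side (reaches 104 mm from the centre, below 40 mm height). Origin: centre of its underside, z up.
- tube_mouth (a point): Centre of the guide tube's open upper end, 140 mm above the table, on the tank's centre line. The tube is vertical, 24 mm outside and 14 mm inside diameter, with a flat rim, stands 33 mm out of the lid and opens below into the empty tank, deep enough for the rod up to its collar.
- rest: Fixed wooden rest: a foot plate 130 x 70 x 12 mm, a post, and a 34 mm wide trough sloping at 45 degrees, its upper end about 115 mm above the table; the rod's handle sticks out freely above and beyond it. Origin: on the table, below the rod's tip; its x axis is the horizontal direction from the rod's tip to its handle.
- dish: White china dish, 130 mm diameter, 14 mm high, standing on the table. Origin: centre of its underside.
- wine_bottle: Bystander: standing wine bottle, 74 mm diameter, 300 mm high. Origin: centre of its underside.
- tumbler: Bystander: open tumbler, 72 mm rim diameter, 85 mm high. Origin: centre of its underside.
- jar: Bystander: closed jar, 70 mm diameter, 90 mm high. Origin: centre of its underside.
Things that resemble listed ones, but are neither listed nor needed, are in the scene too. There is more than one size of the rod; the job needs the smallest. What is meant by the rest is not purple, and is the larger of those in its own colour.

How it is judged:
On the way, in this order (a step that is already met when the one before it is completed fails the run):
1. the rod stands upright in the guide tube with its collar stopped on the tube's rim (horizontal distance between rod_collar and tube_mouth below 0.004 m and z of rod_collar in the frame of tube_mouth between -0.004 and 0.003 m and angle between rod's own z axis and vertical below 0.12 rad), for 0.2 s.
2. the rod is drawn out of the tube, its tip clear above the rim (z of rod_tip in the frame of tube_mouth above 0.005 m and contact force between the fingers and rod above 1 N), for 0.1 s.
At the end, for the whole second after the job is handed in: The gripper holds the rod still (under 30 mm/s, grip over 2 N), level within about 11 degrees, tip within 45 mm of the dish's centre seen from above and 80 to 230 mm above the table; the rod touches neither tank, rest nor dish, and the dish stands flat (angle between rod's own z axis and vertical between 1.37 and 1.77 rad and horizontal distance between rod_tip and dish below 0.045 m and height (world z) of rod_tip between 0.08 and 0.23 m and contact force between the fingers and rod above 2 N and contact force between rod and tank below 0.2 N and contact force between rod and rest below 0.2 N and contact force between rod and dish below 0.2 N and linear speed of rod below 0.03 m/s and angle between dish's own z axis and vertical below 0.1 rad); the arm keeps its last pose, push and grip.
It fails at once if the rod is forced against the tank (over 45 N) (contact force between rod and tank above 45 N).
It fails at once if the dish is pushed away (over 30 mm) (distance of dish from where it was at the start of the episode above 0.03 m).
It fails at once if a bystander is disturbed (moved over 30 mm or tipped) (distance of any of wine_bottle, tumbler, jar from where it was at the start of the episode above 0.03 m or angle between any of wine_bottle, tumbler, jar's own z axis and vertical above 0.35 rad).
It also fails if it takes over 50 s, if anything falls off the work surface, if the arm or the gripper's body presses on something with over 40 N, if the wrist force passes 120 N, or if a joint passes its speed limit or range.

### The arm

A 6-joint arm with a two-finger parallel gripper is mounted at the origin on the work surface. World frame = base frame: x ahead of the robot, y to its left, z up, the work surface at z = 0. Lengths are in m, angles in rad, forces in N, time in s.
With the tool pointing down it reaches from about 0.25 to 0.725 m from the base axis. Payload 4 kg.
Tool frame: the origin (TCP) lies at the very end of the fingers, on their centre line; the grasp point (between the pads) lies 19 mm behind it; z points along the fingers, y is the direction in which the jaws open and shut (so a half turn about z gives the same grasp; the last joint's range is limited). The gripper opens to 85 mm and grips with 20 to 120 N. Pads are 22 mm wide; open, the fingers measure 114 mm over their backs; the gripper's body (76 mm by 85 mm) begins 54 mm behind the grasp point. The pads swing forward as they close: fully open they stand 13 mm farther back than shut.
Start: joints at [-1.138, 0.241, 0.005, 1.335, 0, 1.571], TCP at [0.21, -0.454, 0.231] pointing down, gripper open.
Joint ranges: [-2.72, 2.72], [-1.05, 1.87], [-1.09, 1.28], [-1.99, 2.15], [-1.42, 1.44], [-3.14, 3.14]. Speed limits (rad/s): [2.79, 2.79, 3.14, 3.14, 3.14, 3.14].

### API

Orientations are given as a unit quaternion [w, x, y, z].
In Python, from workcell import arm gives the robot as it stands.
- The arm moves only by the tool move_arm, never from a script. Its argument "rows" is one flat list of numbers, 7 for each row, row after row: the turn, a rotation vector about the tool's x, y, z in rad, then the shift along the tool's x, y, z in cm, then the finger opening in cm, from 0 to 8.54. In form: [ax, ay, az, tx, ty, tz, fingers, ax, ay, az, tx, ty, tz, fingers, ...]. A call has 1 to 5 rows; each row shifts and turns the commanded pose from where the row before left it, along the tool's axes as they then stand; what a row does not reach is not made up. A row lasts 1/12 s, in which the tool goes at most 41.7 mm and 7.16 degrees, less where a joint would pass 70% of its speed; a pose out of reach is approached as far as the arm can. A call is refused whole if a number of a shift passes 4.17 or a number of a turn 0.125, either way. A call with a gripper value outside its range is refused whole. The fingers move at their own pace and stop on an object; "force" is the grip in N (left out, the last holds). Time passes only in rows, so rows that do not move let the fingers close. It gives the time, the measured TCP pose, the force and the opening at its end, in the units of the state.
- arm.sense(): the state, without advancing time (a new reading comes with each control period).
- arm.grab_frame(name): name is "scene" or "top" or "wrist"; returns a dict with "img" (400x640x3 uint8, blue, green, red), "camera_matrix" (3x3 intrinsics, pixels), "rvec" (rotation vector, rad) and "tvec" (3), from world to camera coordinates, as OpenCV has them. Camera axes: x right, y down, z forward; pixel columns grow to the right and rows downward; lengths in m; the calibration is good to about 2 mm. A picture is of the moment at which its call begins. There is no depth.
- arm.job_done(): hands the job in, once; it reports no verdict.
Trained networks look in a picture, given as the dict that the camera call returned (one of the last four; its "shot" number tells which), for a name from the list of things; names that differ only in an ending like _2 or _b are one class to them, and where a whole thing is asked for, a point or a joint stands for the part that bears it (a point fixed in the world has none). Each returns a list of dicts, best first, with "score" (0 to 1); they miss things now and then, are a little off and sometimes report something else, mostly with a low value. They report only what shows in the picture. A call takes as long as a camera call. They do not tell look-alikes from the thing itself.
- arm.spot_in(query, picture): "box" ([left, top, right, bottom] in pixels, round what is visible of it).
The state is a dict: "clock": time; "joint_pos": joint angles; "qd": joint speeds; "joint_efforts": joint torques, N m; "ee_pos": TCP position; "eef_rot": TCP orientation; "force": force on the tool from outside, world axes, zero at the start; "torque": the same for the moment, N m; "gripper_width": finger opening in m.
Only numpy, scipy, OpenCV 4.12 (cv2) and the standard library are available. Lean on these libraries where they do the work, as an engineer would, in place of code of your own. Each camera call takes 0.05 s, during which the arm holds its last target.

## Working session

There is one attempt and no reset: what is moved stays moved. The work goes in short steps, Python scripts to look and compute and a tool call to move; the robot and the scene stay as the last step left them, time stands still between calls to the robot, and variables do not carry over. Pictures are saved under pics/ and viewed, and the job is handed in when it is done.

Besides the shell and the picture viewer there is one more tool, called after "Request:" as name(argument=value, ...), one argument or row to a line, values as JSON. move_arm: Moves the arm, as the interface text tells. Its arguments: {"type":"object","properties":{"rows":{"type":"array"},"force":{"type":"number"}},"required":["rows"]}

```bash
ls; mkdir -p pics; python3 - <<'E'
from workcell import arm
import cv2
s=arm.sense(); print(s)
for n in ["scene","top","wrist"]:
    p=arm.grab_frame(n); cv2.imwrite(f"pics/a_{n}.png",p["img"])
    print(n,p["camera_matrix"].tolist() if hasattr(p["camera_matrix"],'tolist') else p["camera_matrix"],p["rvec"],p["tvec"],p.get("shot"))
    for q in ["rod","tank","rest","dish","wine_bottle","tumbler","jar"]:
        print(q,[([round(float(v)) for v in d["box"]],round(float(d["score"]),2)) for d in arm.spot_in(q,p)])
E
```

```text
pics
{'clock': 0.0, 'joint_pos': array([-1.13799426e+00,  2.41404979e-01,  3.71871001e-03,  1.33521572e+00,
       -1.17901625e-05,  1.57077305e+00]), 'qd': array([-0.00137161, -0.00089317,  0.00023096,  0.00033556, -0.00038171,
        0.00110364]), 'joint_efforts': array([ 1.42580244e-03, -3.72320223e+01,  2.52407008e+01,  1.72856235e-02,
        1.71381653e-04,  3.21037639e-06]), 'ee_pos': array([ 0.2094358 , -0.45331626,  0.23041486]), 'eef_rot': array([-1.02701209e-03,  9.76673487e-01,  2.14727248e-01, -2.31805250e-04]), 'force': array([ 0.13984843, -0.37237269,  0.38125293]), 'torque': array([ 0.03314793,  0.04945765, -0.00132598]), 'gripper_width': 0.08527722506974175}
scene [[380.3758021710052, 0.0, 325.25141357439907], [0.0, 380.3758021710052, 191.15894277213536], [0.0, 0.0, 1.0]] [ 2.07378372  0.79829621 -0.38527429] [-0.22373285 -0.11919571  1.53912661] 1
rod [([328, 203, 354, 220], 0.82), ([208, 190, 279, 234], 0.73), ([329, 144, 379, 153], 0.51), ([374, 150, 430, 198], 0.5)]
tank [([374, 148, 428, 198], 0.72)]
rest [([297, 215, 345, 257], 0.86), ([293, 256, 319, 289], 0.
[... 485 characters left out ...]
 422, 268], 0.77), ([342, 140, 360, 191], 0.64)]
tank [([186, 144, 240, 203], 0.91)]
rest [([422, 176, 448, 217], 0.85), ([336, 159, 372, 200], 0.71), ([384, 150, 409, 178], 0.67)]
dish [([280, 112, 323, 150], 0.64)]
wine_bottle [([428, 104, 468, 143], 0.81), ([334, 158, 372, 200], 0.16)]
tumbler [([346, 79, 368, 105], 0.55), ([184, 139, 241, 204], 0.51)]
jar [([196, 77, 222, 103], 0.84)]
wrist [[322.71633256068037, 0.0, 318.4302941163972], [0.0, 322.71633256068037, 202.7841492561915], [0.0, 0.0, 1.0]] [-2.45242823  1.56902953  0.20962895] [-0.49880156 -0.0350922   0.3773698 ] 3
rod [([55, 31, 283, 181], 0.87)]
tank []
rest [([363, 0, 454, 70], 0.64)]
dish []
wine_bottle []
tumbler []
jar []
```

View pics/a_scene.png

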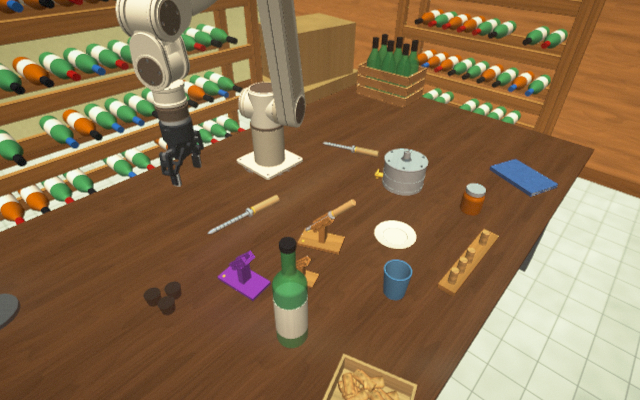

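View pics/a_top.png

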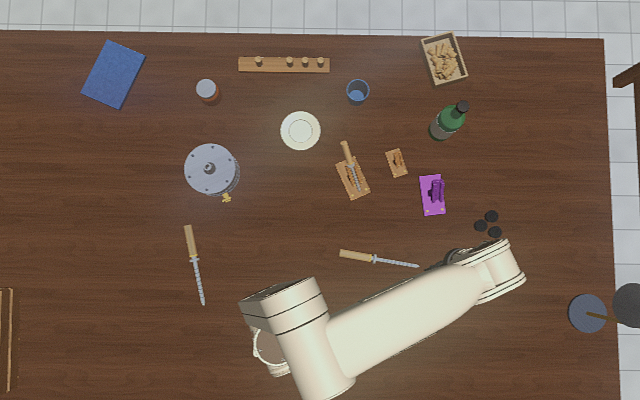

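View pics/a_wrist.png

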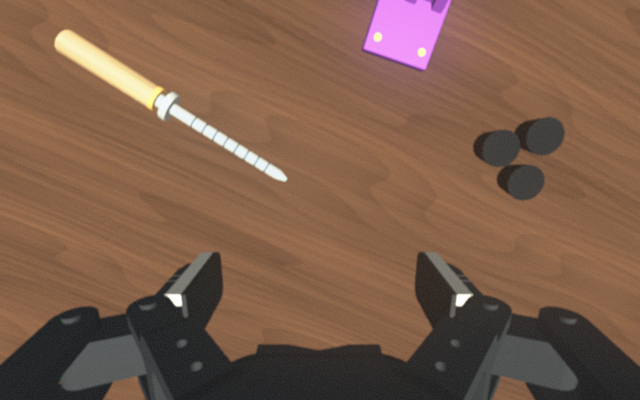

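The top view shows the sought rod in the larger wooden rest at about (352,168), the tank at (212,170), the dish at (300,130), the bottle at (448,122), the tumbler at (357,91) and the jar at (207,90). The longer rods lie on the table. Next I'll zoom in to measure them.

```bash
cat > h.py <<'E'
import numpy as np, cv2
from workcell import arm
from scipy.spatial.transform import Rotation as R
def cam(p):
    Rm,_=cv2.Rodrigues(np.array(p["rvec"],float)); t=np.array(p["tvec"],float).ravel()
    return np.array(p["camera_matrix"],float),Rm,t
def ray(p,uv):
    K,Rm,t=cam(p); d=Rm.T@np.linalg.solve(K,[uv[0],uv[1],1.]); return -Rm.T@t,d/np.linalg.norm(d)
def onz(p,uv,z):
    c,d=ray(p,uv); return c+d*(z-c[2])/d[2]
def proj(p,X):
    K,Rm,t=cam(p); return cv2.projectPoints(np.atleast_2d(np.array(X,float)),Rm and None if False else cv2.Rodrigues(Rm)[0],t,K,None)[0].reshape(-1,2)
def tri(obs):
    A=np.zeros((3,3));b=np.zeros(3)
    for p,uv in obs:
        c,d=ray(p,uv);M=np.eye(3)-np.outer(d,d);A+=M;b+=M@c
    X=np.linalg.solve(A,b)
    return X,[float(np.linalg.norm(proj(p,X)[0]-uv)) for p,uv in obs]
def crop(img,x0,y0,x1,y1,s,fn):
    cv2.imwrite(fn,cv2.resize(img[y0:y1,x0:x1],None,fx=s,fy=s,interpolation=cv2.INTER_CUBIC))
E
python3 - <<'E'
from h import *
import pickle
P={}
for n in ["scene","top"]:
    p=arm.grab_frame(n); P[n]=p
pickle.dump(P,open("P0.pkl","wb"))
crop(P["top"]["img"],170,70,380,220,3.8,"pics/b_top.png")
crop(P["scene"]["img"],290,140,440,260,5,"pics/b_scene.png")
E
```

```text
(no output)
```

View pics/b_top.png

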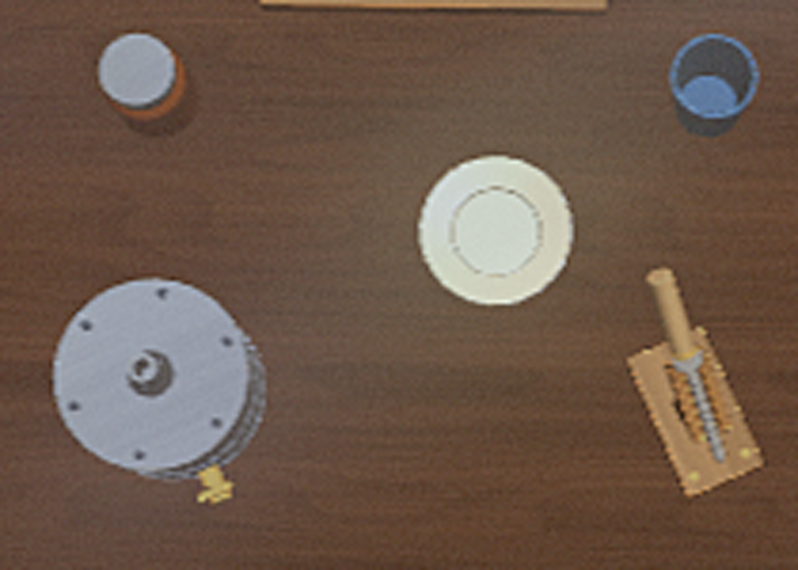

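View pics/b_scene.png

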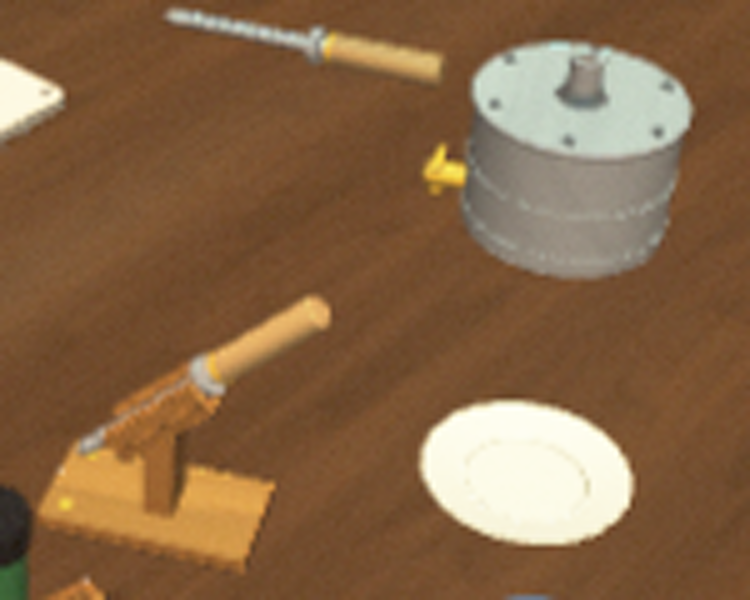

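```bash
python3 - <<'E'
from h import *
import pickle
P=pickle.load(open("P0.pkl","rb")); T,S=P["top"],P["scene"]
t=lambda x,y:np.array([(x+.5)/3.8+170-.5,(y+.5)/3.8+70-.5])
s=lambda x,y:np.array([(x+.5)/5+290-.5,(y+.5)/5+140-.5])
def show(n,X): print(n,np.round(X,4))
show("mouth top",onz(T,t(146,365),.14)); show("mouth sc",onz(S,s(592,58),.14)); show("lid top",onz(T,t(151,374),.107)); show("lid sc",onz(S,s(582,98),.107))
show("dish top",onz(T,t(496,230),.014)); show("dish sc",onz(S,s(527,473),.012))
show("tip top",onz(T,t(721,460),.035)); show("tip sc",onz(S,s(84,448),.035))
h=.035+.2*.7071
show("hend top",onz(T,t(660,274),h)); show("hend sc",onz(S,s(318,310),h))
show("collar top",onz(T,t(689,362),.035+.113*.7071)); show("collar sc",onz(S,s(206,375),.035+.113*.7071))
for n,x,y,z in [("jar",138,70,.09),("tumbler",714,76,.085)]: show(n,onz(T,t(x,y),z))
show("bottle",onz(T,(462,107),.3));show("tap",onz(T,t(216,487),.03))
# colour-based lid centre
E
```

```text
mouth top [0.483  0.2268 0.14  ]
mouth sc [0.4798 0.234  0.14  ]
lid top [0.4809 0.23   0.107 ]
lid sc [0.478  0.2324 0.107 ]
dish top [ 0.6236 -0.0391  0.014 ]
dish sc [ 0.6201 -0.0356  0.012 ]
tip top [ 0.4263 -0.2312  0.035 ]
tip sc [ 0.4203 -0.2239  0.035 ]
hend top [ 0.5537 -0.1734  0.1764]
hend sc [ 0.5476 -0.1694  0.1764]
collar top [ 0.4955 -0.1996  0.1149]
collar sc [ 0.4913 -0.1956  0.1149]
jar [0.7359 0.254  0.09  ]
tumbler [ 0.7395 -0.2199  0.085 ]
bottle [ 0.6282 -0.4887  0.3   ]
tap [0.3982 0.1893 0.03  ]
```

Request:
move_arm(
  rows=[0,0,0,3.9,-1.1,-0.6,8.5,0,0,0,3.9,-1.1,-0.6,8.5,0,0,0,3.9,-1.1,-0.6,8.5,0,0,0,3.9,-1.1,-0.6,8.5,0,0,0,3.9,-1.1,-0.6,8.5],
)

```text
clock: 1.72
ee_pos: [0.3647, -0.3209, 0.2617]
eef_rot: [0.0, 0.977, 0.214, 0.0]
force: [0.4, -0.2, -0.8]
gripper_width: 0.0848
```

```bash
python3 - <<'E'
from h import *
s=arm.sense(); print(s['clock'],s['ee_pos'],s['eef_rot'],s['joint_pos'])
p=arm.grab_frame("wrist"); cv2.imwrite("pics/c_wrist.png",p["img"])
for q in ["rod","rest","dish","tank"]: print(q,[(np.round(d["box"]),round(float(d["score"]),2)) for d in arm.spot_in(q,p)])
print(ray(p,(320,200)))
E
```

```text
1.7167 [ 0.36468969 -0.32092722  0.26174364] [1.92931017e-04 9.76760592e-01 2.14333150e-01 1.02848278e-04] [-7.21616261e-01  2.00762177e-01  3.30476708e-02  1.40264904e+00
 -6.24927622e-05  1.98795824e+00]
rod [(array([240.,   0., 267.,  93.]), 0.93), (array([154., 212., 331., 316.]), 0.88)]
rest [(array([226.,   2., 298., 109.]), 0.83), (array([373.,  14., 437.,  97.]), 0.67), (array([396., 120., 513., 234.]), 0.66)]
dish []
tank []
(array([ 0.42299751, -0.29288515,  0.40358075]), array([-0.22806305, -0.11027124, -0.96738178]))
```

View pics/c_wrist.png

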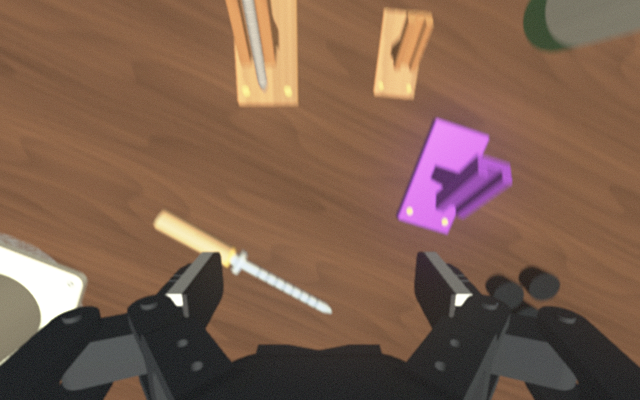

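The wrist view shows the rod's tip at (264,88) in its rest at the top left. The purple rest and the small orange one are to the right.

Request:
move_arm(
  rows=[0,0,0,3.4,-1.0,-0.4,8.5,0,0,0,3.4,-1.0,-0.4,8.5,0,0,0,3.4,-1.0,-0.4,8.5,0,0,0,0,0,0,8.5],
)

```text
clock: 2.3
ee_pos: [0.4464, -0.2506, 0.2735]
eef_rot: [-0.0, 0.976, 0.216, 0.001]
force: [0.4, -0.5, 0.3]
gripper_width: 0.0851
```

```bash
python3 - <<'E'
from h import *
import pickle
p=arm.grab_frame("wrist"); cv2.imwrite("pics/d_wrist.png",p["img"]); s=arm.sense()
pickle.dump((p,s),open("d.pkl","wb"))
print(s['ee_pos'],s['eef_rot'])
E
```

```text
[ 0.44447943 -0.25201736  0.2730822 ] [9.96227766e-06 9.76505427e-01 2.15492807e-01 2.22505205e-05]
```

View pics/d_wrist.png

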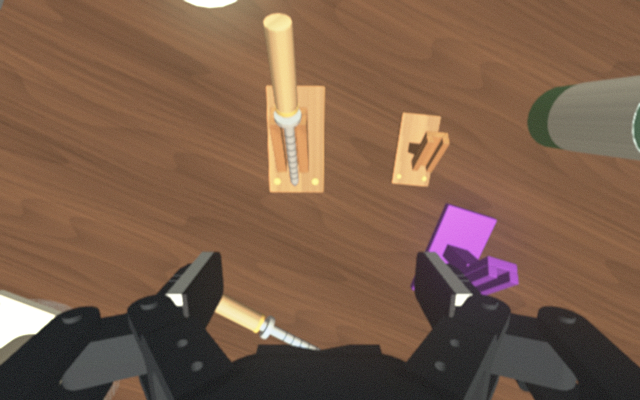

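The wrist view shows the handle end at about (278,21), the collar at (288,118) and the tip at (294,184). I'll measure from these.

```bash
python3 - <<'E'
from h import *
import pickle
p,s=pickle.load(open("d.pkl","rb"))
P=pickle.load(open("P0.pkl","rb")); T,S=P["top"],P["scene"]
crop(p["img"],240,0,340,200,3,"pics/d2.png")
for n,uv,z in [("tip",(294.5,184),.035),("collar",(288,118),.035+.113*.7071),("hend",(278,21),.1764),("hmid",(283,65),.148)]:
    print(n,np.round(onz(p,uv,z),4))
t=lambda x,y:np.array([(x+.5)/3.8+170-.5,(y+.5)/3.8+70-.5])
sc=lambda x,y:np.array([(x+.5)/5+290-.5,(y+.5)/5+140-.5])
print(tri([(p,(294.5,184)),(T,t(721,460)),(S,sc(84,448))]))
print(tri([(p,(278,21)),(T,t(660,274)),(S,sc(318,310))]))
E
```

```text
tip [ 0.4207 -0.2295  0.035 ]
collar [ 0.4913 -0.1983  0.1149]
hend [ 0.5485 -0.1722  0.1764]
hmid [ 0.5273 -0.1817  0.148 ]
(array([ 0.4245196 , -0.22979703,  0.04243777]), [1.8125842418235034, 0.3901646958216804, 0.44736964889041303])
(array([ 0.55034171, -0.17314605,  0.18014438]), [4.194303944451271, 0.8692133767425757, 0.05153741705544765])
```

View pics/d2.png

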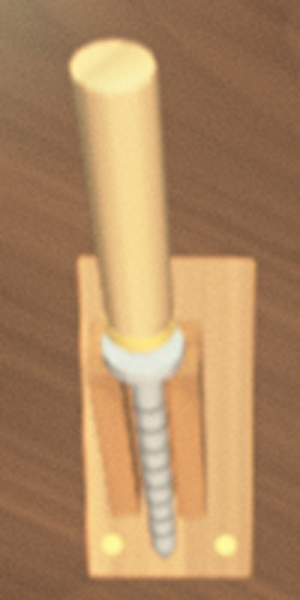

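Request:
move_arm(
  rows=[0,0,-0.006,3.4,-0.98,0,8.5,0,0,-0.006,3.4,-0.98,0,8.5,0,0,0,3.3,-0.95,0,8.5,0,0,0,0,0,0,8.5],
)

```text
clock: 2.68
ee_pos: [0.5249, -0.1817, 0.2722]
eef_rot: [-0.001, 0.975, 0.221, 0.0]
force: [-0.9, -0.8, 0.8]
gripper_width: 0.0847
```

```bash
python3 - <<'E'
from h import *
import pickle
p=arm.grab_frame("top"); q=arm.grab_frame("scene"); s=arm.sense()
crop(p["img"],250,70,450,220,4,"pics/e_top.png");crop(q["img"],250,100,450,280,4,"pics/e_sc.png")
print(s['clock'],s['ee_pos'],s['eef_rot'],s['joint_pos'])
E
```

```text
2.7833 [ 0.52201281 -0.18406143  0.27241353] [-1.32681317e-04  9.75454451e-01  2.20198803e-01 -1.04090879e-03] [-3.38505099e-01  3.38591063e-01  2.44829887e-01  1.47893948e+00
 -8.81999572e-04  2.35905160e+00]
```

View pics/e_sc.png

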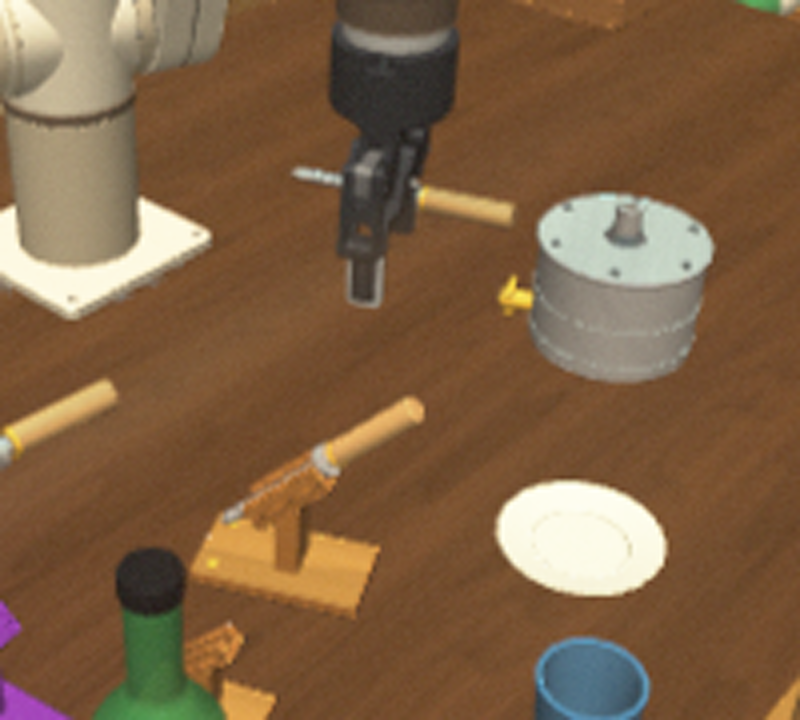

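The gripper hangs above the handle with nothing in the way. Next I'll descend.

Request:
move_arm(
  rows=[0,0,0.01,0.1,0,3.65,8.5,0,0,0.01,0.1,0,3.65,8.5,0,0,0,0,0,3.65,8.5,0,0,0,0,0,3.6,8.5,0,0,0,0,0,0,8.5],
)

```text
clock: 3.2
ee_pos: [0.5171, -0.1824, 0.1203]
eef_rot: [-0.004, 0.978, 0.209, -0.007]
force: [-1.6, 1.1, -0.6]
gripper_width: 0.085
```

```bash
python3 - <<'E'
from h import *
p=arm.grab_frame("wrist"); q=arm.grab_frame("scene"); s=arm.sense()
crop(q["img"],270,130,400,260,4.5,"pics/f_sc.png"); cv2.imwrite("pics/f_w.png",p["img"])
print(s['clock'],s['ee_pos'],s['eef_rot'],s['force'])
g=s['ee_pos']-.019*R.from_quat(np.roll(s['eef_rot'],-1)).as_matrix()[:,2]; print(g,proj(q,g),proj(q,s['ee_pos']))
E
```

```text
3.3 [ 0.52232034 -0.18350475  0.12734094] [-7.96655888e-04  9.77844905e-01  2.09322312e-01 -1.69606795e-03] [0.46482053 0.38866245 1.29625608]
[ 0.5223897  -0.18352086  0.14634081] [[342.32858147 208.68196161]] [[342.01690919 213.94131025]]
```

View pics/f_sc.png

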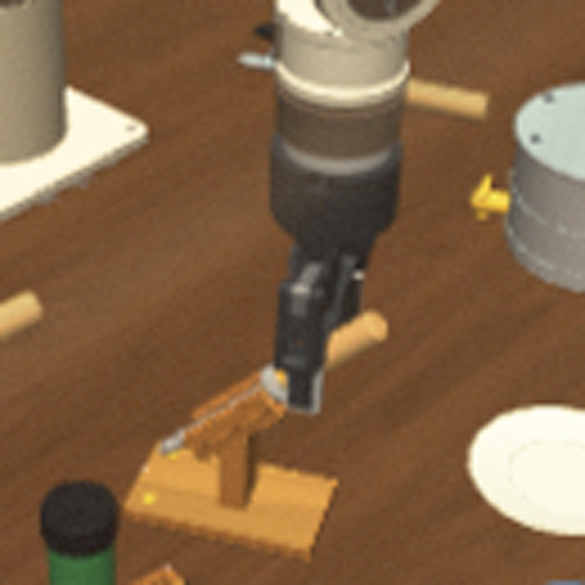

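View pics/f_w.png

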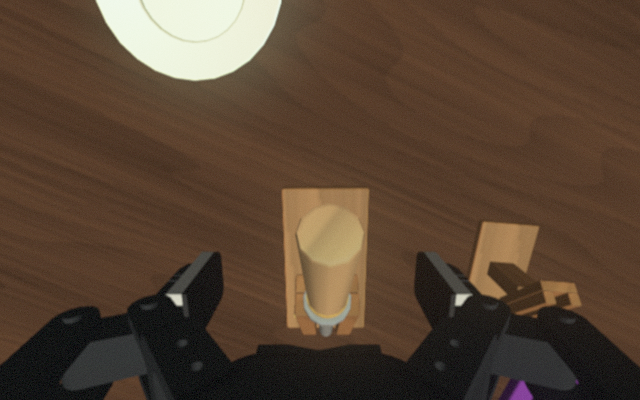

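The handle is centred between the jaws, at (328,250) in the wrist view. I'll close on it.

Request:
move_arm(
  rows=[0,0,0,0,0,0,0,0,0,0,0,0,0,0,0,0,0,0,0,0,0,0,0,0,0,0,0,0,0,0,0,0,0,0,0],
  force=70,
)

```text
clock: 3.72
ee_pos: [0.5253, -0.1823, 0.1292]
eef_rot: [0.001, 0.978, 0.211, 0.001]
force: [-0.5, 1.0, 0.9]
gripper_width: 0.0254
```

Request:
move_arm(
  rows=[0,0,0,0,0,0,0,0,0,0,0,0,0,0,0,0,0,0,0,0,0],
  force=70,
)

```text
clock: 3.97
ee_pos: [0.5254, -0.1823, 0.1288]
eef_rot: [0.001, 0.977, 0.211, 0.001]
force: [-0.0, -0.2, 5.8]
gripper_width: 0.0183
```

Request:
move_arm(
  rows=[0,0,0,0,0,-1,0,0,0,0,0,0,-2,0,0,0,0,0,0,-3,0,0,0,0,0,0,-3,0,0,0,0,0,0,0,0],
)

```text
clock: 4.38
ee_pos: [0.5272, -0.1828, 0.2242]
eef_rot: [0.002, 0.978, 0.211, 0.004]
force: [1.1, -0.2, -0.4]
gripper_width: 0.0181
```

```bash
python3 - <<'E'
from h import *
q=arm.grab_frame("scene"); s=arm.sense()
crop(q["img"],270,100,400,260,3.7,"pics/g_sc.png")
print(s['clock'],s['ee_pos'],s['eef_rot'],s['force'],s['gripper_width'])
E
```

```text
4.4333 [ 0.52634022 -0.18256556  0.22149891] [0.00159223 0.97751174 0.21085621 0.0028157 ] [ 0.64499583  0.63673922 -1.13660776] 0.018592415066785023
```

View pics/g_sc.png

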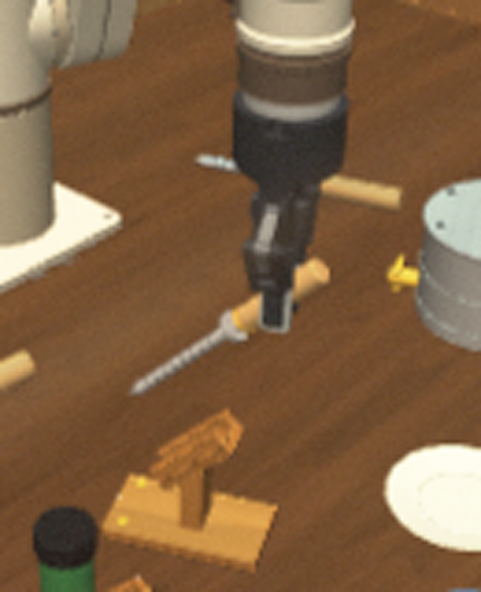

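The rod left the rest cleanly, and the scene crop shows it still at 45 degrees. Next is a planner that turns world targets into tool-axis rows.

```bash
cat > plan.py <<'E'
from h import *
def Rt(psi,el,roll=0.):
    # tool z at azimuth psi, elevation -el ; x upward/outward; roll about tool z
    c,s=np.cos(psi),np.sin(psi)
    z=np.array([c*np.cos(el),s*np.cos(el),-np.sin(el)]); y=np.array([s,-c,0]); x=np.cross(y,z)
    return np.c_[x,y,z]@R.from_rotvec([0,0,roll]).as_matrix()
def cur():
    s=arm.sense(); Rm=R.from_quat(np.roll(s['eef_rot'],-1)).as_matrix(); return s,Rm,s['ee_pos']-.019*Rm[:,2]
def rows(g1,R1,n,Rm=None,g=None):
    if Rm is None: s,Rm,g=cur()
    rv=R.from_matrix(Rm.T@R1).as_rotvec()
    print("rotvec total",np.round(rv,3),"dist",np.linalg.norm(g1-g).round(3))
    k=n
    for i in range(k):
        Ra=Rm@R.from_rotvec(rv*i/k).as_matrix(); Rb=Rm@R.from_rotvec(rv*(i+1)/k).as_matrix()
        ga=g+(g1-g)*i/k; gb=g+(g1-g)*(i+1)/k
        d=(gb+.019*Rb[:,2])-(ga+.019*Ra[:,2])
        print(np.round(rv/k,3),"pre",np.round(Ra.T@d*100,2),"post",np.round(Rb.T@d*100,2))
E
python3 - <<'E'
from plan import *
s,Rm,g=cur(); print(g,s['joint_pos'])
rows(np.array([.515,-.05,.36]),Rt(np.radians(25.),np.radians(50)),7)
E
```

```text
[ 0.52622287 -0.18252897  0.24049851] [-3.33985378e-01  3.53297408e-01  1.34511838e-01  1.34554459e+00
  2.05581289e-04  2.38270413e+00]
rotvec total [ 0.008  0.693 -0.009] dist 0.179
[ 0.001  0.099 -0.001] pre [ 0.83 -1.79 -1.72] post [ 1.   -1.79 -1.63]
[ 0.001  0.099 -0.001] pre [ 1.   -1.79 -1.65] post [ 1.16 -1.79 -1.54]
[ 0.001  0.099 -0.001] pre [ 1.16 -1.79 -1.56] post [ 1.31 -1.79 -1.43]
[ 0.001  0.099 -0.001] pre [ 1.31 -1.79 -1.45] post [ 1.45 -1.79 -1.31]
[ 0.001  0.099 -0.001] pre [ 1.45 -1.79 -1.33] post [ 1.58 -1.79 -1.18]
[ 0.001  0.099 -0.001] pre [ 1.58 -1.79 -1.2 ] post [ 1.69 -1.79 -1.03]
[ 0.001  0.099 -0.001] pre [ 1.69 -1.79 -1.05] post [ 1.79 -1.79 -0.88]
```

Request:
move_arm(
  rows=[0,0.1,0,0.9,-1.8,-1.7,0,0,0.1,0,1.1,-1.8,-1.6,0,0,0.1,0,1.2,-1.8,-1.5,0,0,0.1,0,1.4,-1.8,-1.4,0,0,0.1,0,1.5,-1.8,-1.3,0],
)

```text
clock: 4.85
ee_pos: [0.5277, -0.0803, 0.3036]
eef_rot: [-0.053, 0.947, 0.204, 0.243]
force: [1.1, 1.2, -0.8]
gripper_width: 0.018
```

```bash
python3 - <<'E'
from plan import *
s,Rm,g=cur(); print(g,s['joint_pos'],Rm[:,2])
rows(np.array([.485,.22,.37]),Rt(np.radians(25.),np.radians(45)),9)
E
```

```text
[ 0.51933116 -0.08410405  0.32028594] [-0.34320723 -0.00638722 -0.20661847  0.99557045  0.34254918  2.43962323] [ 0.43789808  0.20020873 -0.87644837]
rotvec total [ 0.005  0.283 -0.01 ] dist 0.31
[ 0.001  0.031 -0.001] pre [ 1.24 -3.24  0.02] post [ 1.24 -3.24  0.07]
[ 0.001  0.031 -0.001] pre [ 1.24 -3.24  0.06] post [ 1.24 -3.24  0.1 ]
[ 0.001  0.031 -0.001] pre [ 1.24 -3.24  0.1 ] post [ 1.24 -3.23  0.14]
[ 0.001  0.031 -0.001] pre [ 1.24 -3.23  0.14] post [ 1.24 -3.23  0.18]
[ 0.001  0.031 -0.001] pre [ 1.24 -3.23  0.18] post [ 1.24 -3.23  0.22]
[ 0.001  0.031 -0.001] pre [ 1.24 -3.23  0.22] post [ 1.23 -3.23  0.26]
[ 0.001  0.031 -0.001] pre [ 1.23 -3.23  0.26] post [ 1.23 -3.23  0.3 ]
[ 0.001  0.031 -0.001] pre [ 1.23 -3.23  0.3 ] post [ 1.22 -3.23  0.34]
[ 0.001  0.031 -0.001] pre [ 1.22 -3.23  0.34] post [ 1.22 -3.22  0.38]
```

Request:
move_arm(
  rows=[0,0.03,0,1.2,-3.0,0,0,0,0.03,0,1.2,-3.0,0,0,0,0.03,0,1.2,-3.0,0.1,0,0,0.03,0,1.2,-3.0,0.1,0,0,0.03,0,1.2,-3.0,0.2,0],
)

```text
clock: 5.27
ee_pos: [0.5134, 0.0781, 0.3311]
eef_rot: [-0.068, 0.927, 0.199, 0.311]
force: [0.9, -0.2, -0.3]
gripper_width: 0.0181
```

```bash
python3 - <<'E'
from plan import *
s,Rm,g=cur(); print(g,s['joint_pos'],Rm[:,2])
rows(np.array([.483,.21,.37]),Rt(np.radians(25.),np.radians(45)),5)
E
```

```text
[0.50298817 0.07335466 0.34629384] [ 0.00676786 -0.19737821 -0.39238939  0.77045563  0.24841293  2.80303586] [ 0.54988934  0.24959318 -0.79707274]
rotvec total [ 0.007  0.137 -0.011] dist 0.14
[ 0.001  0.027 -0.002] pre [ 0.94 -2.66  0.08] post [ 0.94 -2.66  0.11]
[ 0.001  0.027 -0.002] pre [ 0.94 -2.66  0.11] post [ 0.95 -2.65  0.14]
[ 0.001  0.027 -0.002] pre [ 0.95 -2.65  0.14] post [ 0.95 -2.65  0.17]
[ 0.001  0.027 -0.002] pre [ 0.95 -2.65  0.17] post [ 0.95 -2.65  0.2 ]
[ 0.001  0.027 -0.002] pre [ 0.95 -2.65  0.2 ] post [ 0.95 -2.65  0.23]
```

```bash
python3 - <<'E'
from plan import *
s,Rm,g=cur(); print(g,s['joint_pos'],Rm[:,2])
rows(np.array([.483,.21,.365]),Rt(np.radians(36.),np.radians(45)),5)
E
```

```text
[0.50298817 0.07335466 0.34629384] [ 0.00676786 -0.19737821 -0.39238939  0.77045563  0.24841293  2.80303586] [ 0.54988934  0.24959318 -0.79707274]
rotvec total [ 0.133  0.136 -0.155] dist 0.139
[ 0.027  0.027 -0.031] pre [ 0.88 -2.71  0.16] post [ 0.96 -2.67  0.26]
[ 0.027  0.027 -0.031] pre [ 0.96 -2.67  0.26] post [ 1.03 -2.64  0.35]
[ 0.027  0.027 -0.031] pre [ 1.03 -2.64  0.35] post [ 1.1  -2.59  0.45]
[ 0.027  0.027 -0.031] pre [ 1.1  -2.6   0.45] post [ 1.16 -2.55  0.55]
[ 0.027  0.027 -0.031] pre [ 1.16 -2.55  0.54] post [ 1.22 -2.5   0.64]
```

Request:
move_arm(
  rows=[0.027,0.025,-0.031,0.7,-2.6,0.1,0,0.027,0.025,-0.031,0.9,-2.6,0.2,0,0.027,0.025,-0.031,1.0,-2.6,0.4,0,0.027,0.025,-0.031,1.1,-2.5,0.5,0,0.027,0.025,-0.031,1.2,-2.5,0.6,0],
)

```text
clock: 5.68
ee_pos: [0.494, 0.2141, 0.3491]
eef_rot: [-0.118, 0.881, 0.288, 0.358]
force: [-0.1, -0.4, -1.6]
gripper_width: 0.018
```

Request:
move_arm(
  rows=[0,0,0,0,0,0,0,0,0,0,0,0,0,0],
)

```text
clock: 5.85
ee_pos: [0.4941, 0.2138, 0.3489]
eef_rot: [-0.118, 0.881, 0.288, 0.357]
force: [-1.1, 0.3, -0.0]
gripper_width: 0.0184
```

```bash
python3 - <<'E'
from plan import *
import pickle
P={n:arm.grab_frame(n) for n in ["wrist","top","scene"]}
s,Rm,g=cur(); print(s['clock'],g,s['joint_pos'],Rm[:,2],s['gripper_width'])
pickle.dump((P,s),open("k.pkl","wb"))
cv2.imwrite("pics/k_w.png",P["wrist"]["img"])
crop(P["top"]["img"],170,110,330,230,5,"pics/k_t.png");crop(P["scene"]["img"],340,80,440,200,5,"pics/k_s.png")
E
```

```text
6.0 [0.48465033 0.20466733 0.36374162] [ 0.26371144 -0.23795043 -0.45852428  0.61132072  0.25317113  2.87520029] [ 0.56417738  0.41177211 -0.7156449 ] 0.018299496804811386
```

View pics/k_w.png

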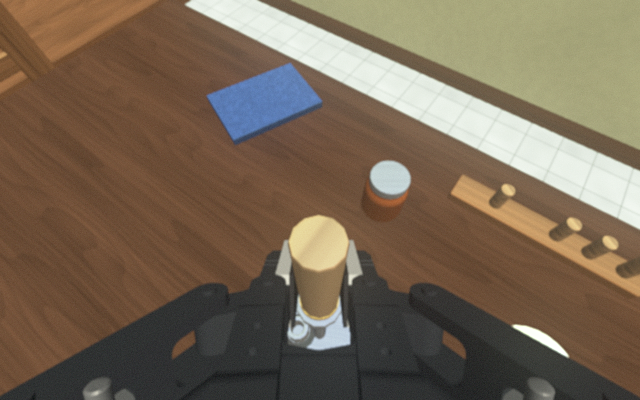

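View pics/k_t.png

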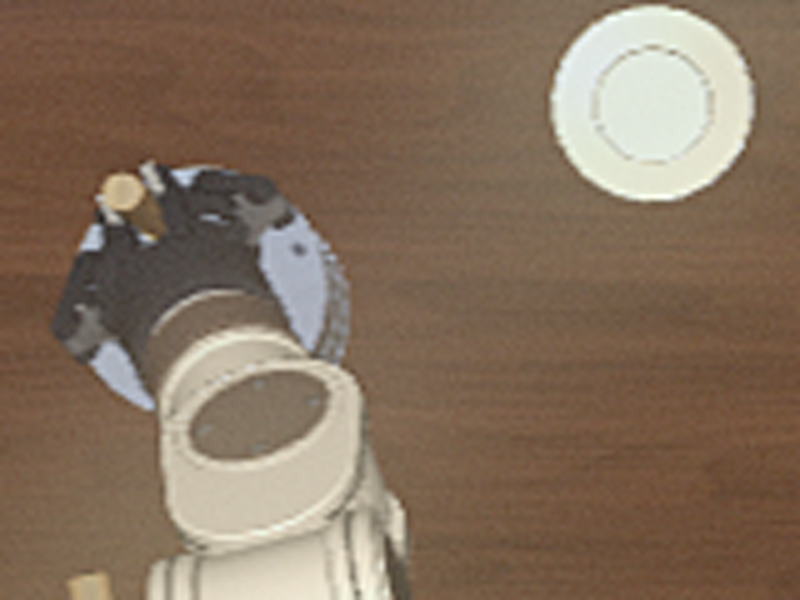

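View pics/k_s.png

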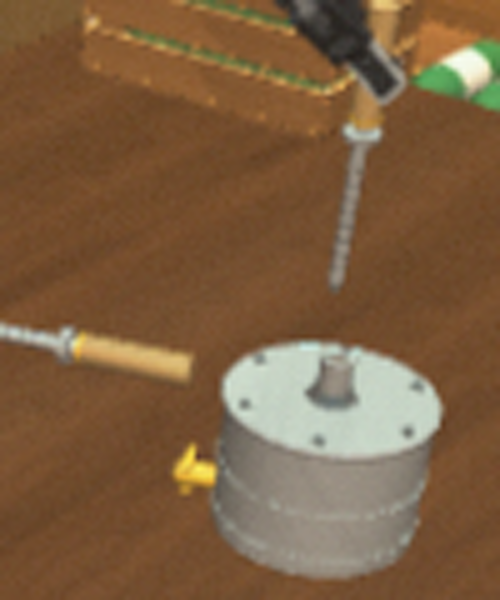

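The wrist view shows the handle end at (319,240), the collar at (320,315) and what looks like the tube at (300,330). In the scene view the rod leans a little. I'll zoom in on both.

```bash
python3 - <<'E'
from plan import *
import pickle
P,s=pickle.load(open("k.pkl","rb"))
crop(P["wrist"]["img"],265,205,375,365,5,"pics/k2_w.png")
crop(P["scene"]["img"],370,60,450,190,6,"pics/k2_s.png")
a=cv2.resize(P["scene"]["img"][60:190,370:450],None,fx=6,fy=6)
E
```

```text
(no output)
```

View pics/k2_w.png

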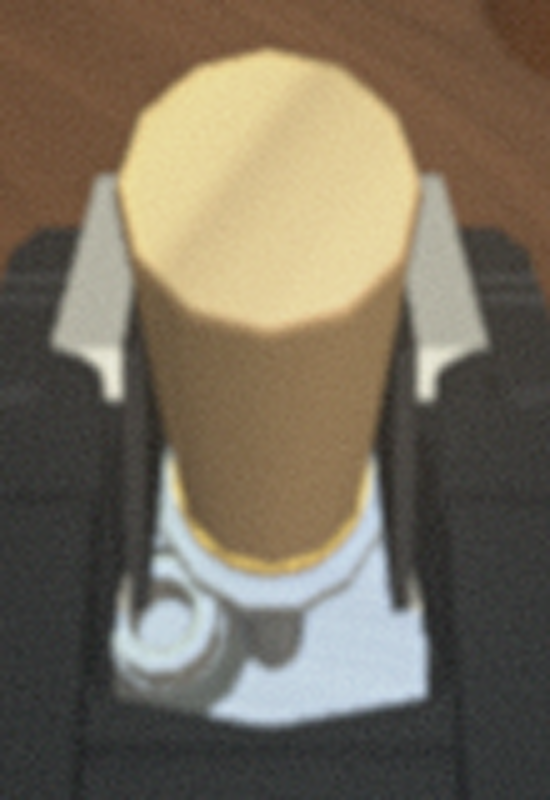

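View pics/k2_s.png

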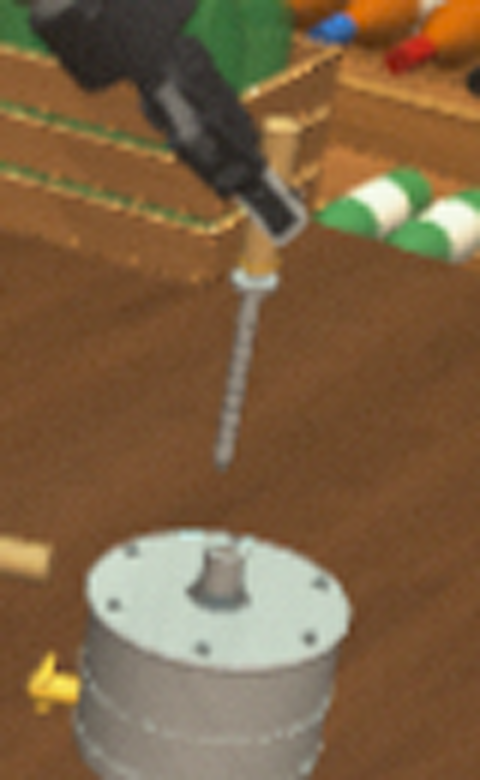

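```bash
cat > fit.py <<'E'
from plan import *
from scipy.optimize import least_squares
def fit(obs,x0,w=None,offs=True):
    # obs: list (P, d along rod, uv, camkey)
    def pts(x):
        th,ph=x[3],x[4]; r=np.array([th,ph,1.]); r/=np.linalg.norm(r); return x[:3],r
    def f(x):
        t,r=pts(x); e=[]
        for p,d,uv,k in obs:
            q=proj(p,t+d*r)[0]
            e+=list(q-np.array(uv)-(x[5:7] if k=="scene" and offs else 0))
        return np.r_[e,(x[5:7])/1.5]
    o=least_squares(f,np.r_[x0,0,0,0,0]); t,r=pts(o.x); return t,r,o.x[5:7],o.fun
E
python3 - <<'E'
from fit import *
import pickle
P,s=pickle.load(open("k.pkl","rb")); W,T,S=P["wrist"],P["top"],P["scene"]
Rm=R.from_quat(np.roll(s['eef_rot'],-1)).as_matrix(); g=s['ee_pos']-.019*Rm[:,2]
w=lambda x,y:((x+.5)/5+265-.5,(y+.5)/5+205-.5)
sc=lambda x,y:((x+.5)/6+370-.5,(y+.5)/6+60-.5)
tp=lambda x,y:((x+.5)/5+170-.5,(y+.5)/5+110-.5)
print("mouth wrist",onz(W,w(168,623),.14)," scene",onz(S,sc(224,550),.14))
obs=[(W,.2,w(270,190),"w"),(W,0.0,w(276,668),"w"),(S,0,sc(222,467),"scene"),(S,.113,sc(255,280),"scene"),(S,.2,sc(282,123),"scene"),(T,.2,tp(124,190),"t")]
for offs in (True,False):
    t,r,of,res=fit(obs,g-[0,0,.16],offs=offs)
    print("tip",t,"r",r,"off",of); print(np.round(res,1)); 
    print("grip",t+.16*r,"g",g, "r in tool",Rm.T@r, "grip in tool frame",Rm.T@(t+.16*r-g))
print(proj(W,[g+.04*np.array([0,0,1])]), Rm)
E
```

```text
mouth wrist [0.47622924 0.22904489 0.14      ]  scene [0.47719713 0.23101685 0.14      ]
tip [0.47703015 0.20200725 0.20171089] r [0.02229112 0.01958685 0.99955963] off [-1.01300498  0.80764775]
[ 0.3 -0.1 -0.  -0.2 -0.6  0.3 -0.2  0.2  0.4 -0.1 -1.   2.1 -0.7  0.5]
grip [0.48059673 0.20514115 0.36164043] g [0.48465033 0.20466733 0.36374162] r in tool [ 0.71929953 -0.00404719 -0.69468828] grip in tool frame [-0.00361617 -0.0027656  -0.00058813]
tip [0.47703286 0.20201861 0.2038991 ] r [0.01894762 0.01705149 0.99967506] off [0. 0.]
[ 0.3 -0.3 -0.  -0.5 -1.6  0.5 -1.2  0.3 -0.8  0.  -1.1  2.2  0.   0. ]
grip [0.48006448 0.20474685 0.36384711] g [0.48465033 0.20466733 0.36374162] r in tool [ 0.7163779  -0.00396485 -0.69770121] grip in tool frame [-0.0025489  -0.00276292 -0.00262998]
[[328.07917255 234.49158365]] [[ 0.57917466  0.58843912  0.56417738]
 [ 0.42036424 -0.80854044  0.41177211]
 [ 0.69846304 -0.00132798 -0.7156449 ]]
```

Fit: the rod tilts 0.03 rad. Relative to the tip the mouth is at about (-1, +27) mm. I'll upright the rod, move it over the mouth and lower it partway.

```bash
python3 - <<'E'
from plan import *
s,Rm,g=cur(); print(g)
r=Rm@np.array([.718,-.004,-.696]); r/=np.linalg.norm(r); print(r)
ax=np.cross(r,[0,0,1]); R1=R.from_rotvec(ax).as_matrix()@Rm
rows(g+np.array([-.0044,.0239,-.040]),R1,4)
print(Rm.T@np.array([-.0044,.0239,-.040]),Rm.T@ax)
E
```

```text
[0.48465033 0.20466733 0.36374162]
[0.02082665 0.0184627  0.99961261]
rotvec total [0.002 0.028 0.002] dist 0.047
[0.    0.007 0.   ] pre [-0.5  -0.55  0.9 ] post [-0.5  -0.55  0.9 ]
[0.    0.007 0.   ] pre [-0.5  -0.55  0.9 ] post [-0.51 -0.55  0.89]
[0.    0.007 0.   ] pre [-0.51 -0.55  0.89] post [-0.52 -0.55  0.89]
[0.    0.007 0.   ] pre [-0.52 -0.55  0.89] post [-0.52 -0.54  0.89]
[-0.02044018 -0.02186013  0.03598477] [0.00193835 0.02770337 0.0018404 ]
```

Request:
move_arm(
  rows=[0,0.007,0,-0.5,-0.55,0.9,0,0,0.007,0,-0.5,-0.55,0.9,0,0,0.007,0,-0.5,-0.55,0.9,0,0,0.007,0,-0.5,-0.55,0.9,0,0,0,0,0,0,0,0],
)

```text
clock: 6.42
ee_pos: [0.4903, 0.2367, 0.3078]
eef_rot: [-0.121, 0.876, 0.285, 0.369]
force: [0.1, -0.7, -2.1]
gripper_width: 0.0182
```

Request:
move_arm(
  rows=[0,0,0,0,0,0,0,0,0,0,0,0,0,0],
)

```text
clock: 6.58
ee_pos: [0.4925, 0.2371, 0.3125]
eef_rot: [-0.121, 0.875, 0.285, 0.372]
force: [-0.5, -0.6, -0.9]
gripper_width: 0.0182
```

```bash
python3 - <<'E'
from plan import *
import pickle
P={n:arm.grab_frame(n) for n in ["wrist","top","scene"]}
s,Rm,g=cur(); print(s['clock'],g,s['joint_pos'],s['gripper_width'],s['force'])
pickle.dump((P,s),open("l.pkl","wb"))
crop(P["wrist"]["img"],265,205,375,365,5,"pics/l_w.png")
crop(P["scene"]["img"],370,80,440,190,7,"pics/l_s.png")
crop(P["top"]["img"],170,110,330,230,5,"pics/l_t.png")
E
```

```text
6.7333 [0.48153562 0.22927285 0.32618466] [ 0.33103893 -0.22089065 -0.57119067  0.43790596  0.21361765  2.93180895] 0.018406153839911062 [ 0.28577024 -1.32200478 -1.25768325]
```

View pics/l_w.png

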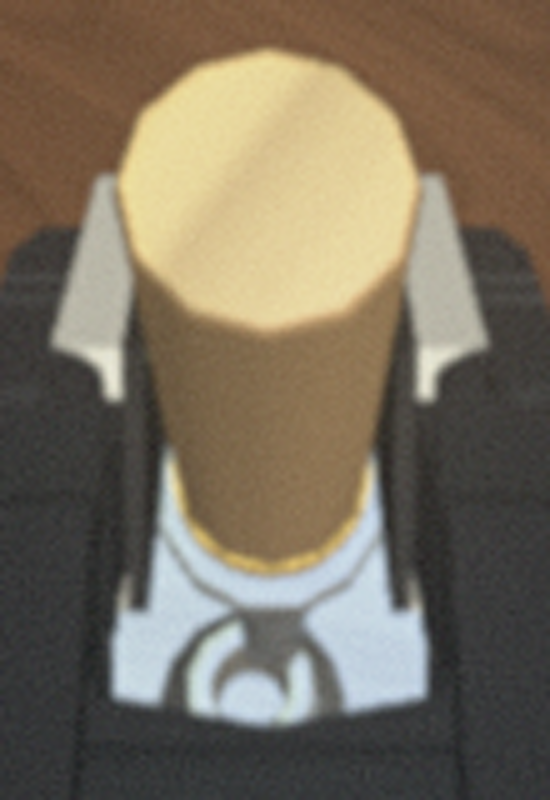

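View pics/l_s.png

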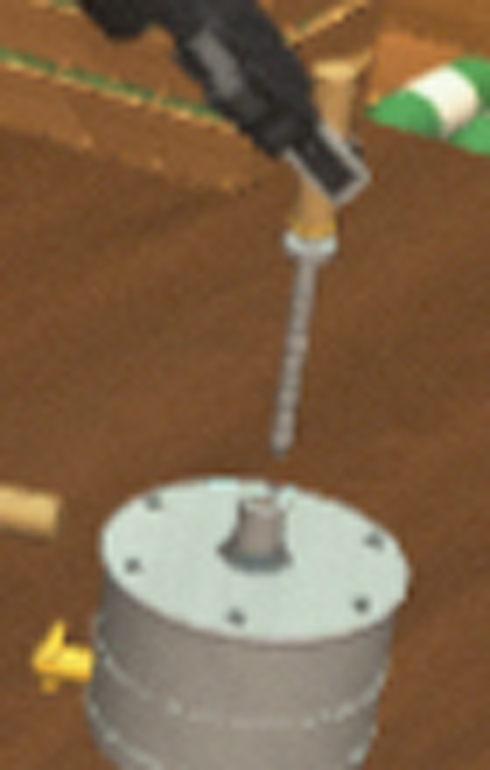

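```bash
python3 - <<'E'
from fit import *
import pickle
P,s=pickle.load(open("l.pkl","rb")); W,T,S=P["wrist"],P["top"],P["scene"]
Rm=R.from_quat(np.roll(s['eef_rot'],-1)).as_matrix(); g=s['ee_pos']-.019*Rm[:,2]
w=lambda x,y:((x+.5)/5+265-.5,(y+.5)/5+205-.5)
sc=lambda x,y:((x+.5)/7+370-.5,(y+.5)/7+80-.5)
tp=lambda x,y:((x+.5)/5+170-.5,(y+.5)/5+110-.5)
mw=onz(W,w(252,690),.14); ms=onz(S,sc(263,500),.14)
print("mouth wrist",mw,"scene",ms)
obs=[(W,.2,w(270,190),"w"),(W,0.0,w(276,668),"w"),(S,0,sc(280,452),"scene"),(S,.113,sc(311,243),"scene"),(S,.2,sc(340,72),"scene")]
for offs in (True,False):
    t,r,of,res=fit(obs,g-[0,0,.16],offs=offs)
    print("tip",t,"r",r,"off",of); print(np.round(res,1)); 
    print("need",mw-t,"r in tool",Rm.T@r)
# scene relative: vertical below tip projected at z=.14 in scene
print("scene tip->mouth plane",np.array(proj(S,t)[0]),proj(S,[t[0],t[1],.14]),"mouth px",sc(263,500))
E
```

```text
mouth wrist [0.47661242 0.23121295 0.14      ] scene [0.47683432 0.23311106 0.14      ]
tip [0.4791073  0.22777701 0.16658173] r [-7.18157287e-03  1.32642160e-04  9.99974203e-01] off [-1.24881536  0.41598147]
[ 0.  -0.  -0.1 -0.1 -0.3  0.6 -0.   0.3 -0.2 -0.7 -0.8  0.3]
need [-0.00249488  0.00343594 -0.02658173] r in tool [ 0.71697604 -0.00452335 -0.69708313]
tip [0.47926604 0.22789656 0.16731509] r [-0.0090002  -0.00122314  0.99995875] off [0. 0.]
[ 0.  -0.2 -0.1 -0.5 -1.5  0.8 -1.3  0.5 -1.5 -0.5  0.   0. ]
need [-0.00265361  0.0033164  -0.02731509] r in tool [ 0.71539308 -0.00449771 -0.69870774]
scene tip->mouth plane [408.07454189 144.9469283 ] [[406.95160835 151.77233789]] mouth px (407.14285714285717, 151.0)
```

View pics/l_t.png

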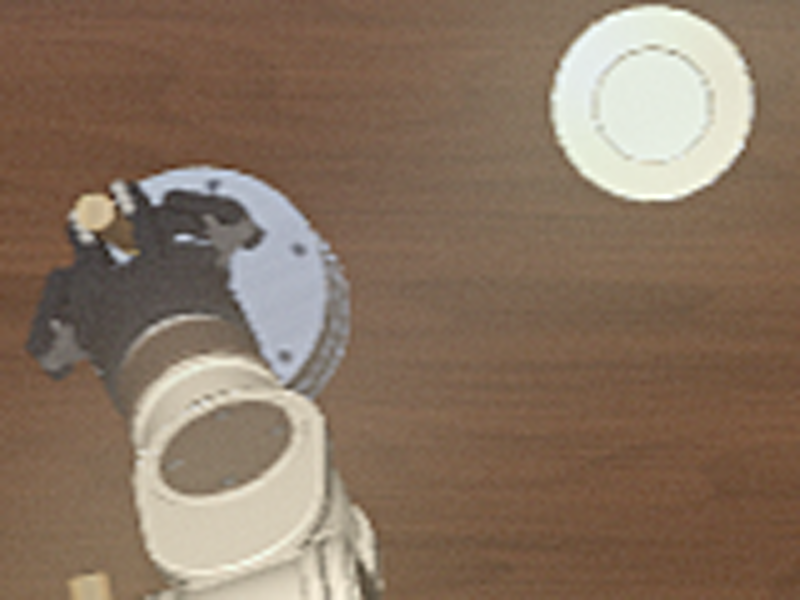

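```bash
python3 - <<'E'
from fit import *
import pickle
P,s=pickle.load(open("l.pkl","rb")); W,T,S=P["wrist"],P["top"],P["scene"]
Rm=R.from_quat(np.roll(s['eef_rot'],-1)).as_matrix()
img=W["img"][315:355,285:345]; img=cv2.resize(img,None,fx=13,fy=13,interpolation=cv2.INTER_CUBIC)
cv2.imwrite("pics/l2_w.png",img)
# predicted ellipse overlay for candidates
def ov(m,col,im):
    for rad,z in [(.012,.14),(.007,.14)]:
        a=np.linspace(0,2*np.pi,60); X=np.c_[m[0]+rad*np.cos(a),m[1]+rad*np.sin(a),np.full(60,z)]
        q=(proj(W,X)-[285,315]+.5)*13-.5
        cv2.polylines(im,[q.astype(int)],True,col,1)
im=img.copy(); ov((.4766,.2312),(0,0,255),im); ov((.4744,.2296),(0,255,0),im)
cv2.imwrite("pics/l3_w.png",im)
E
```

```text
(no output)
```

View pics/l2_w.png

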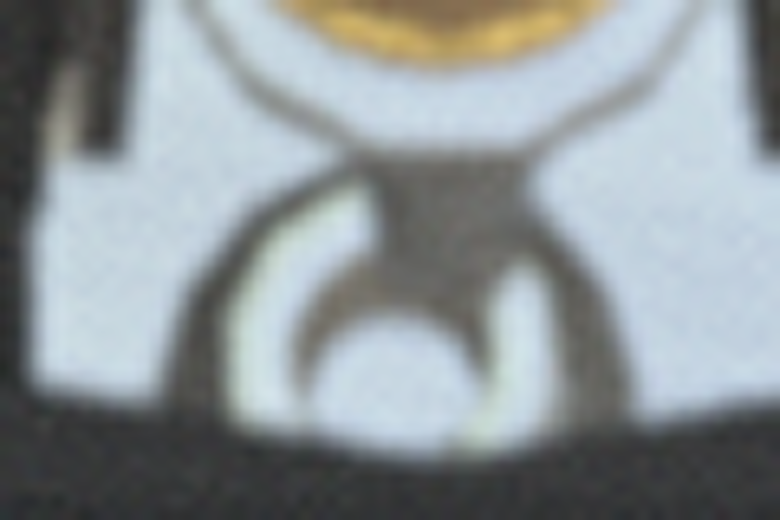

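View pics/l3_w.png

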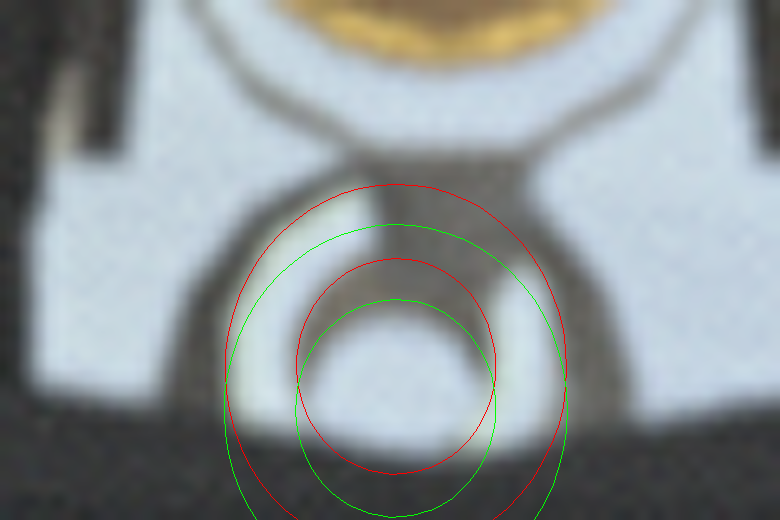

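The overlay confirms the mouth circle in the wrist image, drawn red at (0.4766, 0.2312). The tip is about 4.3 mm off sideways, and the outward offset is still uncertain. I'll correct sideways, come closer and look again.

```bash
python3 - <<'E'
from plan import *
s,Rm,g=cur()
print(Rm.T@np.array([-.0033,.00285,0])*100,Rm.T@np.array([0,0,-.018])*100)
import pickle
P,_=pickle.load(open("l.pkl","rb")); W=P["wrist"]; c,d=ray(W,(320.2,338.6)); print(c,d, Rm.T@(c-s['ee_pos']))
E
```

```text
[-0.06868568 -0.4246378  -0.07134433] [-1.29773591e+00  3.40404933e-04  1.24734975e+00]
[0.44483256 0.20390532 0.45836288] [ 0.11608186  0.07917486 -0.99007896] [ 0.06438701 -0.00112016 -0.14275284]
```

Request:
move_arm(
  rows=[0,0,0,-0.07,-0.42,-0.07,0,0,0,0,-0.65,0,0.62,0,0,0,0,-0.65,0,0.62,0,0,0,0,0,0,0,0,0,0,0,0,0,0,0],
)

```text
clock: 7.15
ee_pos: [0.4881, 0.2404, 0.2934]
eef_rot: [-0.122, 0.875, 0.285, 0.371]
force: [0.3, -0.4, -1.6]
gripper_width: 0.0182
```

```bash
cat > look.py <<'E'
from plan import *
import pickle,sys
n=sys.argv[1]
P={k:arm.grab_frame(k) for k in ["wrist","scene"]}
s,Rm,g=cur(); print(s['clock'],g,s['joint_pos'].round(3),s['gripper_width'],s['force'])
pickle.dump((P,s),open(n+".pkl","wb"))
crop(P["wrist"]["img"],285,300,345,355,13,f"pics/{n}_w.png")
crop(P["scene"]["img"],380,100,430,170,8,f"pics/{n}_s.png")
E
python3 look.py m
```

```text
7.25 [0.4777789  0.23256878 0.3079094 ] [ 0.343 -0.211 -0.614  0.384  0.206  2.94 ] 0.018173426495222238 [ 0.45553655  0.06248781 -0.7991516 ]
```

View pics/m_w.png

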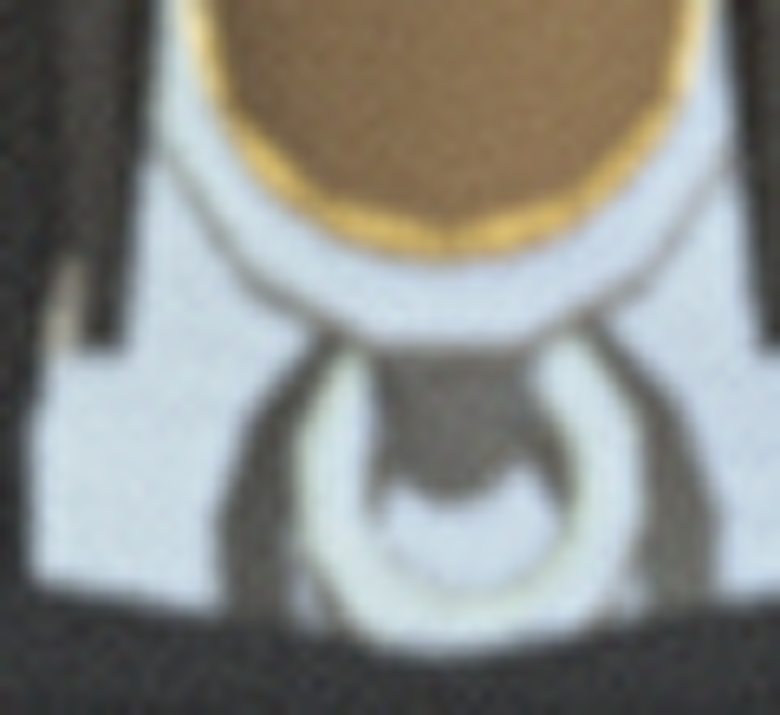

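View pics/m_s.png

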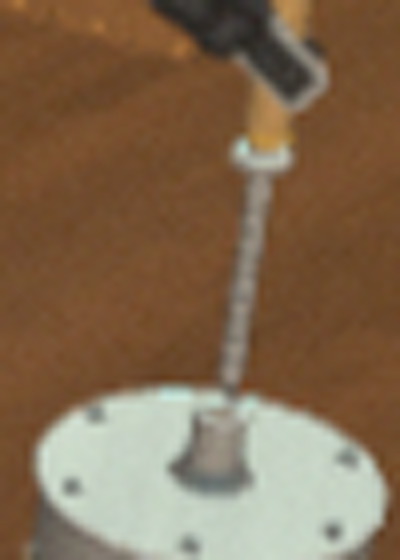

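In the wrist view the bore spans x 365–580, so its centre is about (472,475), and the tip sits inside it at about (457,480). The tip is roughly 1 mm left. I'll check with an overlay.

```bash
python3 - <<'E'
from fit import *
import pickle
P,s=pickle.load(open("m.pkl","rb")); W=P["wrist"]
Rm=R.from_quat(np.roll(s['eef_rot'],-1)).as_matrix(); g=s['ee_pos']-.019*Rm[:,2]
z=lambda x,y:((x+.5)/13+285-.5,(y+.5)/13+300-.5)
im=cv2.resize(W["img"][300:355,285:345],None,fx=13,fy=13,interpolation=cv2.INTER_CUBIC)
m=onz(W,z(472,475),.14); print(m)
def circ(c,rad,col):
    a=np.linspace(0,2*np.pi,60); X=np.c_[c[0]+rad*np.cos(a),c[1]+rad*np.sin(a),np.full(60,c[2])]
    cv2.polylines(im,[((proj(W,X)-[285,300]+.5)*13-.5).astype(int)],True,col,1)
circ(m,.012,(0,0,255));circ(m,.007,(0,0,255))
# rod: collar bottom disc r .0125 at z tip+.11 ; fit position xy so collar matches
ztip=g[2]-.16
for off in (0,):
    t=onz(W,z(457,470),ztip); print("tip",t,"need",(m-t)*1000)
    circ(t,.0025,(0,255,0)); circ(t+[0,0,.012],.005,(0,255,0)); circ(t+[0,0,.1],.005,(0,255,0)); circ(t+[0,0,.11],.0125,(0,255,0)); circ(t+[0,0,.116],.0125,(0,255,255)); circ(t+[0,0,.122],.010,(255,0,0))
cv2.imwrite("pics/m2_w.png",im)
E
```

```text
[0.47731642 0.23188167 0.14      ]
tip [0.47602212 0.23219586 0.1479094 ] need [ 1.29430344 -0.31418372 -7.90940252]
```

View pics/m2_w.png

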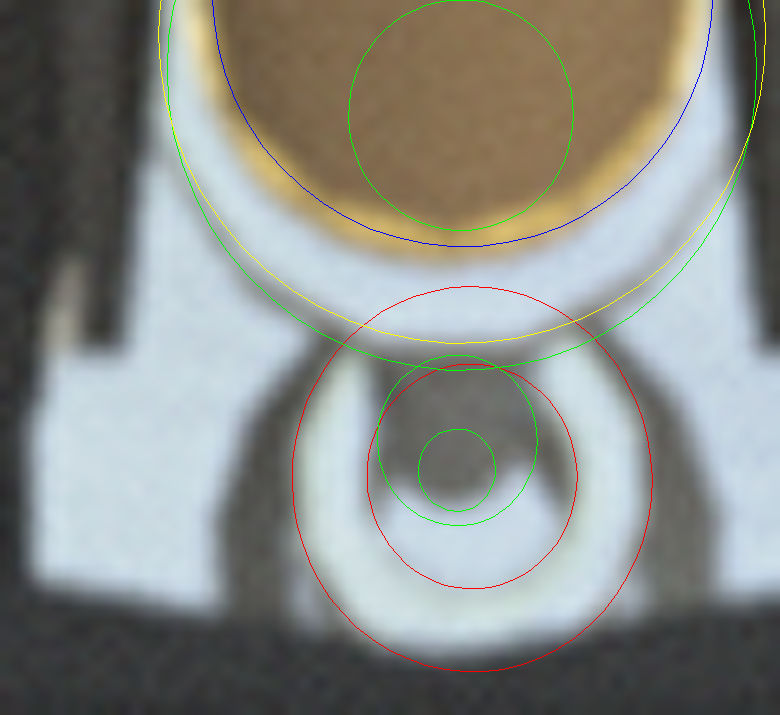

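Request:
move_arm(
  rows=[0,0,0,0.0,0.1,0.0,0,0,0,0,-0.29,0,0.28,0,0,0,0,-0.22,0,0.21,0,0,0,0,-0.22,0,0.21,0,0,0,0,0,0,0,0],
)

```text
clock: 7.67
ee_pos: [0.4885, 0.2393, 0.2823]
eef_rot: [-0.121, 0.876, 0.285, 0.371]
force: [-1.3, 0.1, -0.9]
gripper_width: 0.0179
```

```bash
python3 look.py n
```

```text
7.7667 [0.47785925 0.23144725 0.2963498 ] [ 0.34  -0.2   -0.636  0.353  0.208  2.938] 0.018078518277112793 [ 0.39202796  0.59688623 -0.93177125]
```

View pics/n_w.png

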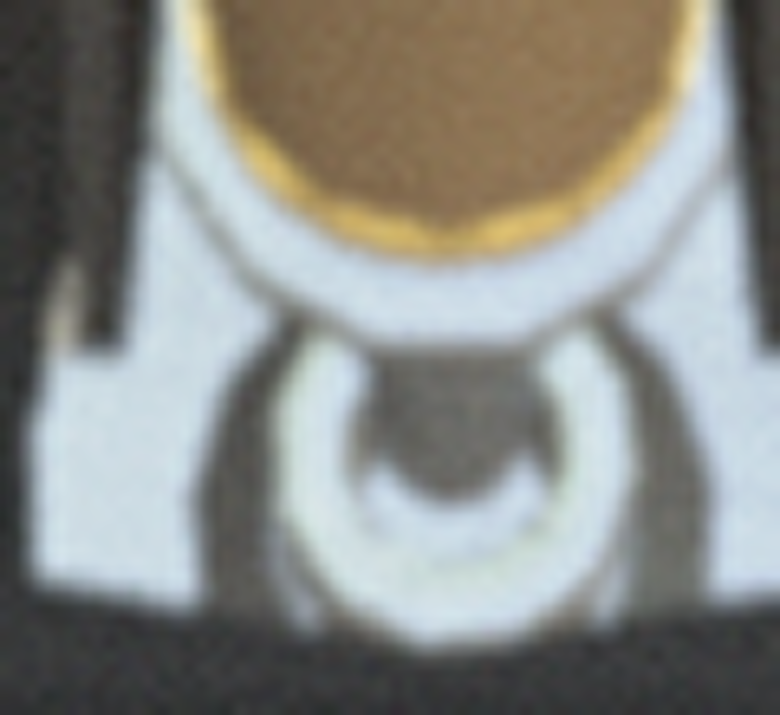

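View pics/n_s.png

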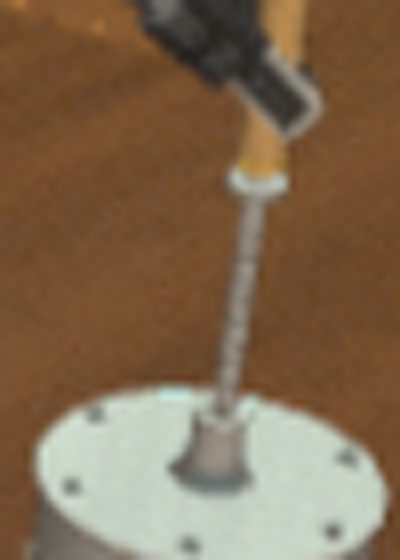

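The tip is centred in the bore, and no force shows. I'll lower it in stages.

Request:
move_arm(
  rows=[0,0,0,-0.36,0,0.35,0,0,0,0,-0.36,0,0.35,0,0,0,0,-0.5,0,0.48,0,0,0,0,-0.5,0,0.48,0],
)

```text
clock: 8.1
ee_pos: [0.4889, 0.2395, 0.2589]
eef_rot: [-0.122, 0.875, 0.285, 0.372]
force: [0.7, 0.2, -1.3]
gripper_width: 0.0181
```

```bash
python3 look.py o
```

```text
8.2 [0.47680933 0.23111836 0.27017834] [ 0.34  -0.172 -0.687  0.278  0.208  2.938] 0.01804817760962742 [ 0.22131424 -0.1121266  -1.33661144]
```

View pics/o_w.png

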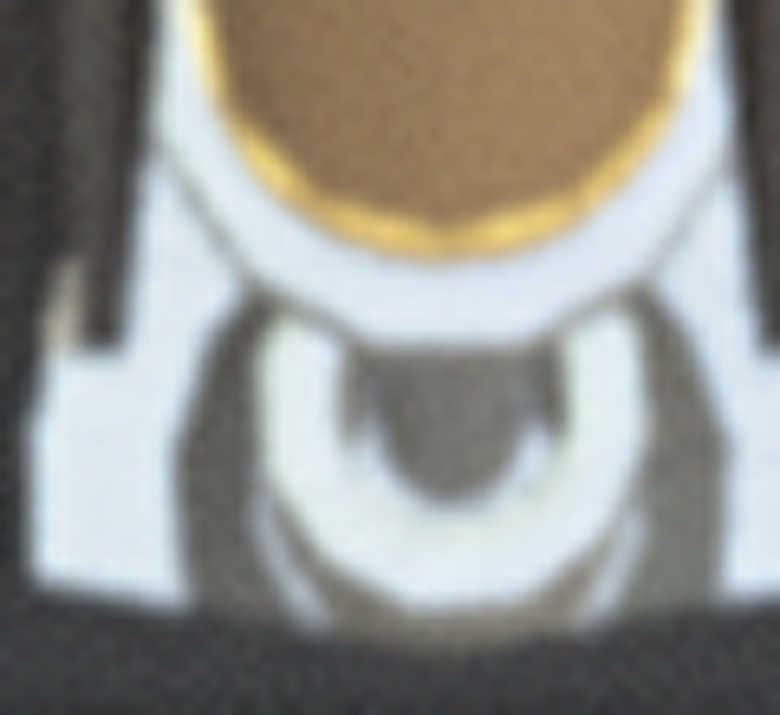

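View pics/o_s.png

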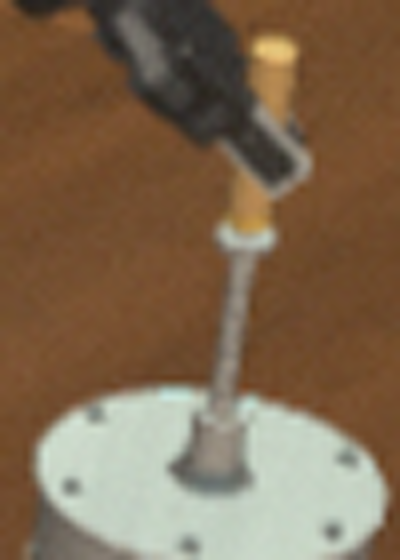

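Request:
move_arm(
  rows=[0,0,0,-0.72,0,0.69,0,0,0,0,-0.86,0,0.83,0,0,0,0,-0.86,0,0.83,0,0,0,0,-0.86,0,0.83,0,0,0,0,-0.5,0,0.48,0],
)

```text
clock: 8.62
ee_pos: [0.4883, 0.2394, 0.2053]
eef_rot: [-0.121, 0.876, 0.285, 0.371]
force: [-0.7, -0.4, -0.9]
gripper_width: 0.0183
```

```bash
python3 look.py q
```

```text
8.7167 [0.47698377 0.2312587  0.21819394] [ 0.341 -0.095 -0.786  0.101  0.208  2.938] 0.017868713580471398 [ 0.15419979 -0.81448343 -0.69821058]
```

View pics/q_w.png

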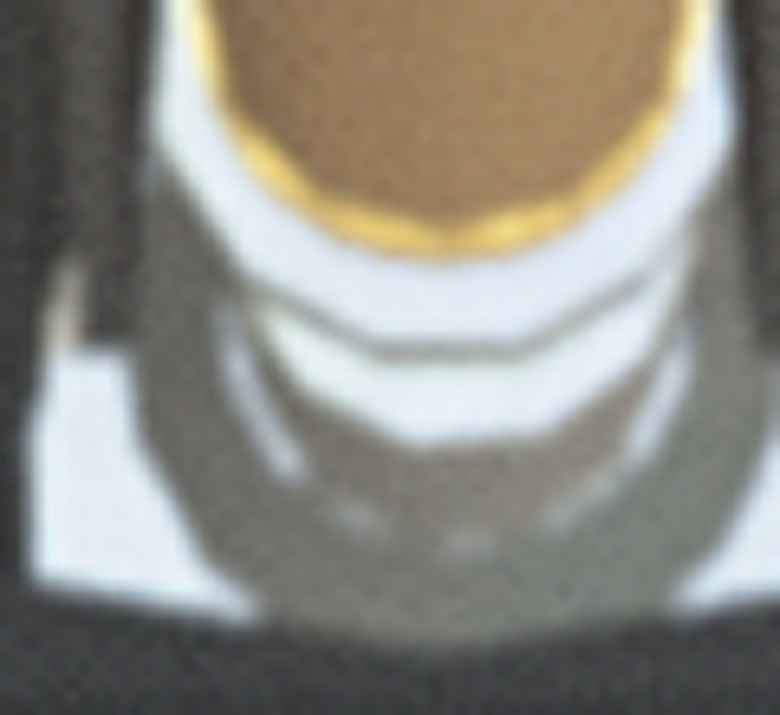

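View pics/q_s.png

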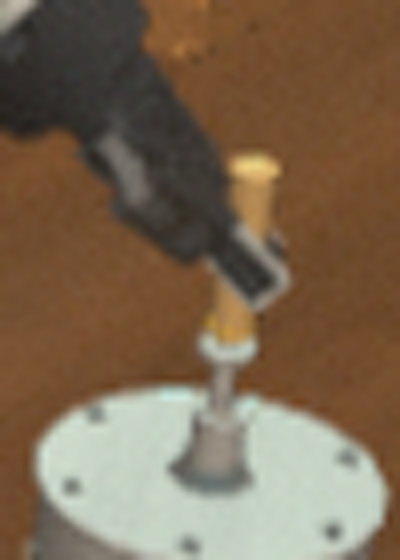

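Request:
move_arm(
  rows=[0,0,0,-0.58,0,0.55,0,0,0,0,-0.5,0,0.48,0,0,0,0,-0.36,0,0.35,0,0,0,0,-0.14,0,0.14,0,0,0,0,0,0,0,0],
)

```text
clock: 9.13
ee_pos: [0.4887, 0.2395, 0.1844]
eef_rot: [-0.122, 0.875, 0.285, 0.371]
force: [0.4, 0.1, -1.4]
gripper_width: 0.0183
```

Request:
move_arm(
  rows=[0,0,0,0,0,0,0],
)

```text
clock: 9.22
ee_pos: [0.4891, 0.2397, 0.1852]
eef_rot: [-0.122, 0.875, 0.285, 0.372]
force: [-0.8, -0.6, -0.9]
gripper_width: 0.0185
```

```bash
python3 look.py r
```

```text
9.3167 [0.4782824  0.23171312 0.19883646] [ 0.341 -0.056 -0.821  0.023  0.208  2.938] 0.018603133466112892 [ 0.54698622  0.35320366 -0.78706427]
```

View pics/r_w.png

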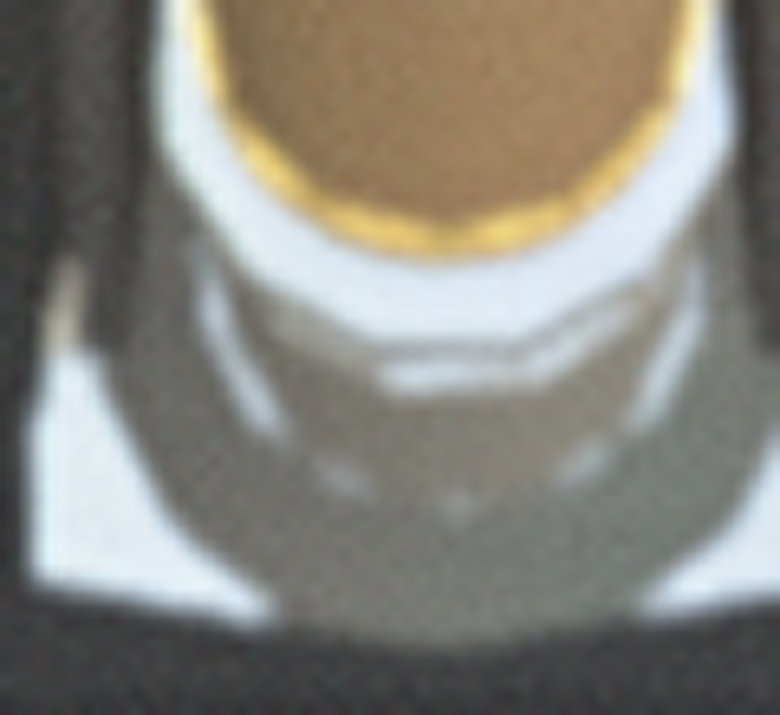

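View pics/r_s.png

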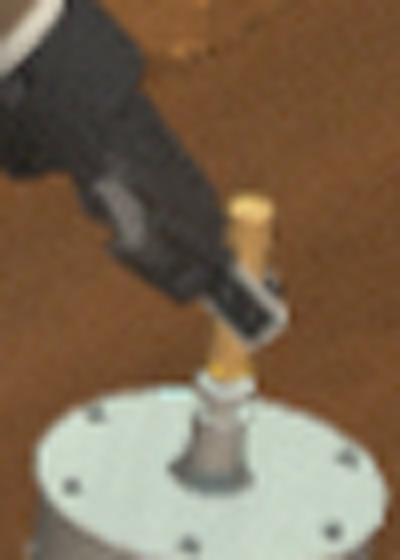

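Request:
move_arm(
  rows=[0,0,0,-0.22,0,0.21,0,0,0,0,-0.22,0,0.21,0,0,0,0,0,0,0,0,0,0,0,0,0,0,0],
)

```text
clock: 9.65
ee_pos: [0.4886, 0.2395, 0.1785]
eef_rot: [-0.122, 0.875, 0.285, 0.371]
force: [0.1, -0.5, -0.8]
gripper_width: 0.0181
```

Request:
move_arm(
  rows=[0,0,0,-0.07,0,0.07,0,0,0,0,0,0,0,0],
)

```text
clock: 9.82
ee_pos: [0.4889, 0.2396, 0.1778]
eef_rot: [-0.122, 0.875, 0.285, 0.372]
force: [-0.2, -0.5, -1.3]
gripper_width: 0.0185
```

Request:
move_arm(
  rows=[0,0,0,-0.07,0,0.07,0,0,0,0,0,0,0,0],
)

```text
clock: 9.98
ee_pos: [0.4891, 0.2397, 0.1772]
eef_rot: [-0.122, 0.875, 0.285, 0.372]
force: [-0.1, 0.2, 0.2]
gripper_width: 0.0183
```

Request:
move_arm(
  rows=[0,0,0,-0.07,0,0.07,0,0,0,0,0,0,0,0],
)

```text
clock: 10.15
ee_pos: [0.4896, 0.24, 0.1771]
eef_rot: [-0.122, 0.875, 0.285, 0.373]
force: [-2.9, -0.9, 4.0]
gripper_width: 0.0183
```

```bash
python3 look.py t
```

```text
10.25 [0.47852501 0.23193471 0.19027756] [ 0.341 -0.038 -0.836 -0.011  0.208  2.938] 0.018113291250030795 [-1.76263395 -1.02345386  4.11009017]
```

View pics/t_w.png

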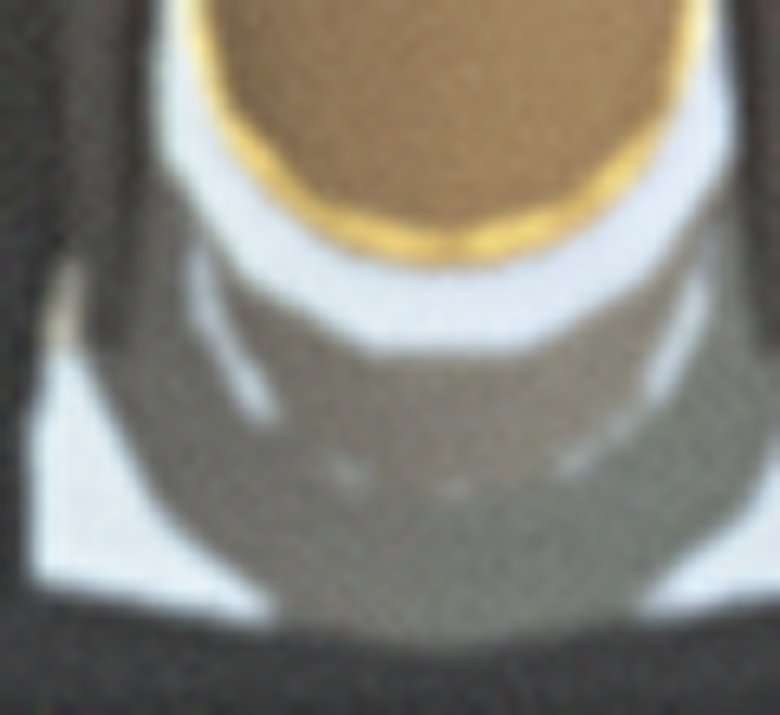

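View pics/t_s.png

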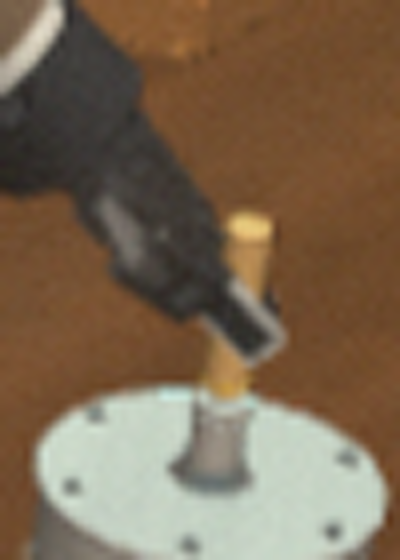

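The collar has met the rim at about 5 N, and the gap is gone in both views. I'll hold it there.

Request:
move_arm(
  rows=[0,0,0,-0.02,0,0.02,0,0,0,0,0,0,0,0,0,0,0,0,0,0,0,0,0,0,0,0,0,0,0,0,0,0,0,0,0],
)

```text
clock: 10.67
ee_pos: [0.4897, 0.2401, 0.1771]
eef_rot: [-0.122, 0.875, 0.285, 0.373]
force: [-3.3, -1.4, 6.1]
gripper_width: 0.0183
```

Request:
move_arm(
  rows=[0,0,0,0.36,0,-0.35,0,0,0,0,0.72,0,-0.69,0,0,0,0,1.08,0,-1.04,0,0,0,0,1.08,0,-1.04,0,0,0,0,1.08,0,-1.04,0],
)

```text
clock: 11.08
ee_pos: [0.4882, 0.2392, 0.2351]
eef_rot: [-0.121, 0.876, 0.285, 0.37]
force: [0.9, 0.0, -1.7]
gripper_width: 0.0181
```

Request:
move_arm(
  rows=[0,0,0,1.3,0,-1.25,0,0,0,0,1.3,0,-1.25,0,0,0,0,1.3,0,-1.25,0,0,0,0,1.3,0,-1.25,0,0,0,0,1.3,0,-1.25,0],
)

```text
clock: 11.5
ee_pos: [0.4884, 0.2393, 0.3257]
eef_rot: [-0.121, 0.876, 0.285, 0.371]
force: [-0.0, 0.3, -0.5]
gripper_width: 0.0184
```

Request:
move_arm(
  rows=[0,0,0,1.3,0,-1.25,0,0,0,0,1.3,0,-1.25,0,0,0,0,0,0,0,0,0,0,0,0,0,0,0],
)

```text
clock: 11.83
ee_pos: [0.4893, 0.2396, 0.3623]
eef_rot: [-0.121, 0.875, 0.285, 0.372]
force: [-0.3, 0.4, -2.1]
gripper_width: 0.018
```

```bash
python3 look.py u; python3 - <<'E'
import cv2,pickle
P,s=pickle.load(open("u.pkl","rb")); cv2.imwrite("pics/u_full.png",P["scene"]["img"])
E
```

```text
11.9333 [0.4773064  0.2312035  0.37263798] [ 0.34  -0.254 -0.467  0.579  0.207  2.938] 0.018076682665289917 [-0.66849094 -0.12708564 -1.91857083]
```

View pics/u_full.png

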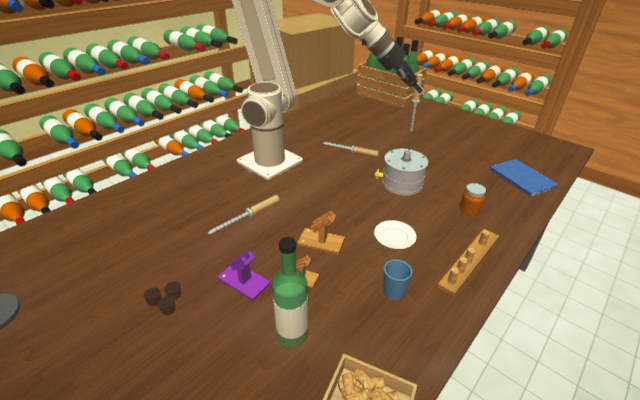

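The rod is drawn clear: the tip is at about 0.213 m and the rim at 0.14 m. A roll of about half a turn about the tool axis brings the rod level, so I'll roll here, above everything.

Request:
move_arm(
  rows=[0,0,-0.08,0,0,0,0,0,0,-0.12,0,0,0,0,0,0,-0.12,0,0,0,0,0,0,-0.12,0,0,0,0,0,0,-0.12,0,0,0,0],
)

```text
clock: 12.35
ee_pos: [0.4883, 0.2393, 0.3588]
eef_rot: [-0.013, 0.762, 0.518, 0.389]
force: [-0.0, -0.2, -0.2]
gripper_width: 0.0183
```

Request:
move_arm(
  rows=[0,0,-0.12,0,0,0,0,0,0,-0.12,0,0,0,0,0,0,-0.12,0,0,0,0,0,0,-0.12,0,0,0,0,0,0,-0.12,0,0,0,0],
)

```text
clock: 12.77
ee_pos: [0.4883, 0.2393, 0.3588]
eef_rot: [0.102, 0.574, 0.72, 0.375]
force: [-0.5, 0.5, -1.0]
gripper_width: 0.018
```

Request:
move_arm(
  rows=[0,0,-0.12,0,0,0,0,0,0,-0.12,0,0,0,0,0,0,-0.12,0,0,0,0,0,0,-0.12,0,0,0,0,0,0,-0.12,0,0,0,0],
)

```text
clock: 13.18
ee_pos: [0.4883, 0.2393, 0.3588]
eef_rot: [0.208, 0.336, 0.858, 0.328]
force: [0.2, -0.9, -0.8]
gripper_width: 0.0181
```

Request:
move_arm(
  rows=[0,0,-0.12,0,0,0,0,0,0,-0.12,0,0,0,0,0,0,-0.12,0,0,0,0,0,0,-0.12,0,0,0,0,0,0,-0.08,0,0,0,0],
)

```text
clock: 13.6
ee_pos: [0.4883, 0.2393, 0.3588]
eef_rot: [0.291, 0.086, 0.917, 0.258]
force: [0.6, 1.2, -0.9]
gripper_width: 0.0183
```

```bash
python3 - <<'E'
from plan import *
import pickle
p=arm.grab_frame("scene"); crop(p["img"],330,60,480,190,5,"pics/v_s.png")
s,Rm,g=cur(); print(s['clock'],g,s['joint_pos'].round(3),s['gripper_width'],Rm[:,2])
rt=np.array([.7165,-.004,-.6976]); r=Rm@rt; print("r",r,"tip",g-.16*r)
best=None
for e in (40,42,45):
  for ro in np.radians(np.arange(-195,-140,5)):
    R1=Rt(np.radians(-30),np.radians(e),ro); r1=R1@rt; print(e,round(np.degrees(ro)),r1.round(3)) if abs(r1[2])<.03 else 0
E
```

```text
13.65 [0.4773046  0.23127625 0.37211591] [ 0.34  -0.253 -0.467  0.579  0.208  0.612] 0.018273705020827244 [ 0.57812312  0.42345822 -0.69746454]
r [-0.98793372 -0.07885517  0.13342729] tip [0.635374   0.24389307 0.35076755]
40 -150 [-0.632  0.775 -0.028]
40 -145 [-0.587  0.81  -0.003]
42 -155 [-0.677  0.736 -0.017]
42 -150 [-0.632  0.775  0.004]
42 -145 [-0.587  0.809  0.029]
45 -195 [-0.945  0.327  0.005]
45 -190 [-0.923  0.385 -0.005]
45 -185 [-0.897  0.441 -0.011]
45 -180 [-0.868  0.496 -0.013]
45 -175 [-0.835  0.55  -0.012]
45 -170 [-0.799  0.601 -0.006]
45 -165 [-0.761  0.649  0.003]
45 -160 [-0.72   0.694  0.016]
```

View pics/v_s.png

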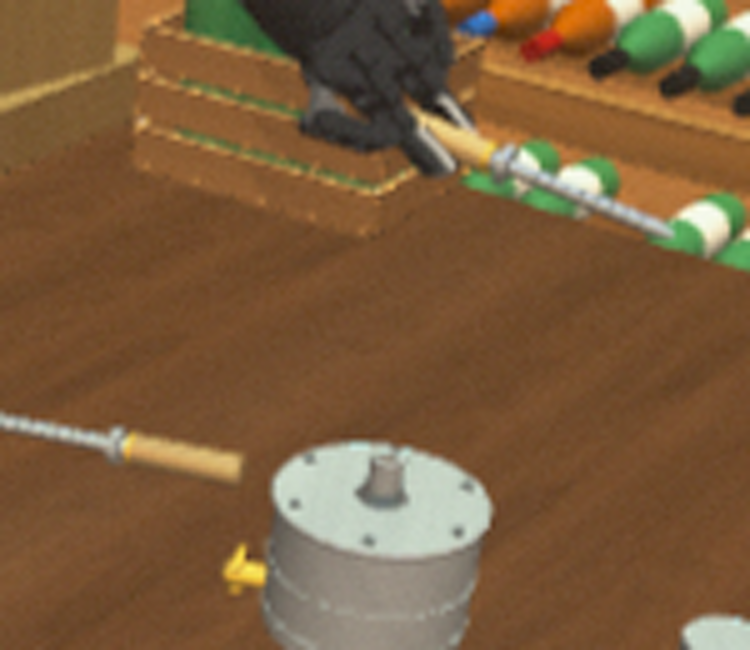

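The rod is now nearly level, pointing ahead. Next I'll yaw it and carry it towards the dish.

```bash
python3 - <<'E'
from plan import *
R1=Rt(np.radians(-20),np.radians(45),np.radians(-165))
rt=np.array([.7165,-.004,-.6976]); r1=R1@rt; print(r1)
d=np.array([.621,-.037,0]); g1=d+.16*r1; g1[2]=.28; print(g1)
rows(g1,R1,10)
E
```

```text
[-0.8619787   0.50696814  0.00316704]
[0.48308341 0.0441149  0.28      ]
rotvec total [ 0.594 -0.342  0.155] dist 0.209
[ 0.059 -0.034  0.016] pre [-0.23 -2.19 -0.12] post [-0.27 -2.19  0.02]
[ 0.059 -0.034  0.016] pre [-0.27 -2.19  0.01] post [-0.3  -2.18  0.15]
[ 0.059 -0.034  0.016] pre [-0.3  -2.18  0.14] post [-0.32 -2.16  0.28]
[ 0.059 -0.034  0.016] pre [-0.32 -2.17  0.27] post [-0.34 -2.14  0.41]
[ 0.059 -0.034  0.016] pre [-0.34 -2.14  0.4 ] post [-0.36 -2.11  0.54]
[ 0.059 -0.034  0.016] pre [-0.36 -2.11  0.53] post [-0.37 -2.07  0.67]
[ 0.059 -0.034  0.016] pre [-0.37 -2.07  0.66] post [-0.38 -2.02  0.79]
[ 0.059 -0.034  0.016] pre [-0.37 -2.02  0.78] post [-0.38 -1.96  0.91]
[ 0.059 -0.034  0.016] pre [-0.37 -1.97  0.9 ] post [-0.37 -1.9   1.03]
[ 0.059 -0.034  0.016] pre [-0.37 -1.9   1.02] post [-0.36 -1.83  1.15]
```

Request:
move_arm(
  rows=[0.059,-0.034,0.016,-0.25,-2.2,-0.1,0,0.059,-0.034,0.016,-0.3,-2.2,0.1,0,0.059,-0.034,0.016,-0.3,-2.2,0.2,0,0.059,-0.034,0.016,-0.3,-2.1,0.3,0,0.059,-0.034,0.016,-0.35,-2.1,0.5,0],
)

```text
clock: 14.07
ee_pos: [0.4948, 0.1403, 0.3104]
eef_rot: [0.341, 0.19, 0.912, 0.124]
force: [-0.3, 0.2, -1.9]
gripper_width: 0.0185
```

Request:
move_arm(
  rows=[0.059,-0.034,0.016,-0.4,-2.1,0.6,0,0.059,-0.034,0.016,-0.4,-2.0,0.7,0,0.059,-0.034,0.016,-0.4,-2.0,0.8,0,0.059,-0.034,0.016,-0.4,-1.9,1.0,0,0,0,0,0,0,0,0],
)

```text
clock: 14.48
ee_pos: [0.4984, 0.0613, 0.27]
eef_rot: [0.371, 0.265, 0.89, 0.012]
force: [-0.0, 1.8, -1.4]
gripper_width: 0.0182
```

```bash
python3 - <<'E'
from plan import *
s,Rm,g=cur(); print(s['clock'],g,s['joint_pos'].round(3),s['gripper_width'],Rm[:,2])
R1=Rt(np.radians(-20),np.radians(45),np.radians(-165))
rt=np.array([.7165,-.004,-.6976]); r=Rm@rt; print("r",r,"tip",g-.16*r)
r1=R1@rt
g1=np.array([.621,-.037,0])+.16*r1; g1[2]=.155; print(g1)
rows(g1,R1,5)
E
```

```text
14.4833 [0.48571129 0.06465039 0.28374609] [ 0.368 -0.215 -0.636  0.492 -0.414  0.803] 0.018196018966144232 [ 0.66718154 -0.17417609 -0.72424545]
r [-0.88608978  0.46216683  0.03578737] tip [ 0.62748565 -0.0092963   0.27802011]
[0.48308341 0.0441149  0.155     ]
rotvec total [ 0.056 -0.042  0.006] dist 0.13
[ 0.011 -0.008  0.001] pre [ 1.5  -0.96  1.9 ] post [ 1.52 -0.94  1.9 ]
[ 0.011 -0.008  0.001] pre [ 1.52 -0.94  1.9 ] post [ 1.53 -0.92  1.9 ]
[ 0.011 -0.008  0.001] pre [ 1.53 -0.92  1.9 ] post [ 1.55 -0.9   1.89]
[ 0.011 -0.008  0.001] pre [ 1.55 -0.9   1.89] post [ 1.56 -0.88  1.89]
[ 0.011 -0.008  0.001] pre [ 1.56 -0.88  1.89] post [ 1.58 -0.87  1.89]
```

Request:
move_arm(
  rows=[0.011,-0.008,0,1.5,-0.95,1.9,0,0.011,-0.008,0,1.5,-0.95,1.9,0,0.011,-0.008,0,1.5,-0.9,1.9,0,0.011,-0.008,0,1.5,-0.9,1.9,0,0.011,-0.008,0,1.2,-0.7,1.5,0],
)

```text
clock: 14.9
ee_pos: [0.499, 0.0417, 0.1505]
eef_rot: [0.383, 0.274, 0.882, -0.014]
force: [0.8, -0.8, -1.9]
gripper_width: 0.0181
```

Request:
move_arm(
  rows=[0,0,0,0,0,0,0,0,0,0,0,0,0,0,0,0,0,0,0,0,0],
)

```text
clock: 15.15
ee_pos: [0.5011, 0.0423, 0.154]
eef_rot: [0.385, 0.275, 0.881, -0.013]
force: [0.1, -0.5, -0.2]
gripper_width: 0.0181
```

```bash
python3 - <<'E'
from plan import *
import pickle
P={n:arm.grab_frame(n) for n in ["wrist","top","scene"]}
s,Rm,g=cur(); print(s['clock'],g,s['joint_pos'].round(3),s['gripper_width'],s['force'])
rt=np.array([.7165,-.004,-.6976]); r=Rm@rt; print("r",r,"tip",g-.16*r)
pickle.dump((P,s),open("x.pkl","wb"))
crop(P["scene"]["img"],330,150,450,270,5,"pics/x_s.png");crop(P["top"]["img"],230,80,400,230,4.5,"pics/x_t.png");cv2.imwrite("pics/x_w.png",P["wrist"]["img"])
E
```

```text
15.3 [0.4887946  0.04679264 0.16833426] [ 0.365 -0.023 -0.862  0.072 -0.478  0.804] 0.01804241735658601 [-0.47989765 -0.64359174 -1.13496969]
r [-0.86598015  0.50009986 -0.00353696] tip [ 0.62735142 -0.03322334  0.16890017]
```

View pics/x_s.png

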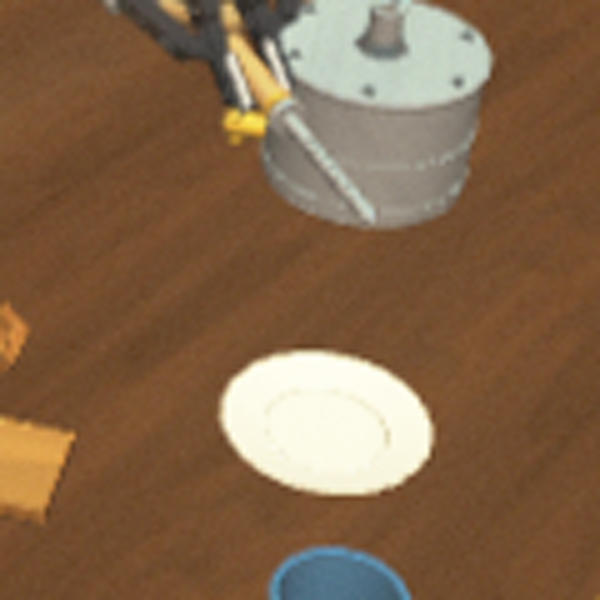

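View pics/x_t.png

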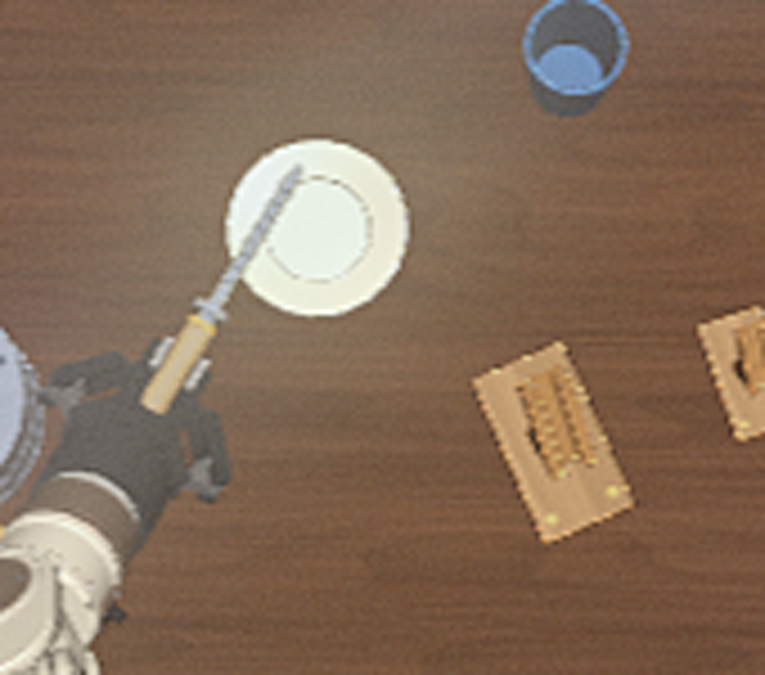

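View pics/x_w.png

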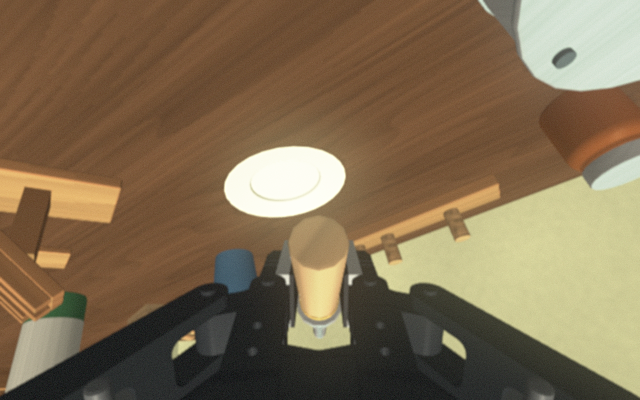

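```bash
python3 - <<'E'
from fit import *
import pickle
P,s=pickle.load(open("x.pkl","rb")); T,S=P["top"],P["scene"]
tp=lambda x,y:((x+.5)/4.5+230-.5,(y+.5)/4.5+80-.5)
sc=lambda x,y:((x+.5)/5+330-.5,(y+.5)/5+150-.5)
print("tip tri",tri([(T,tp(298,168)),(S,sc(373,221))]))
print("dish",onz(T,tp(318,228),.014),onz(S,sc(327,422),.013))
print("collar tri",tri([(T,tp(209,308)),(S,sc(282,103))]))
E
```

```text
tip tri (array([ 0.62694985, -0.03319206,  0.16967816]), [0.18463240002380638, 0.19246339723470982])
dish [ 0.62323789 -0.03950367  0.014     ] [ 0.62009703 -0.03582702  0.013     ]
collar tri (array([0.52890808, 0.02045162, 0.1819079 ]), [0.903896368637816, 0.8628716842702209])
```

Request:
move_arm(
  rows=[0,0,0,0,0,0,0,0,0,0,0,0,0,0,0,0,0,0,0,0,0,0,0,0,0,0,0,0,0,0,0,0,0,0,0],
)

```text
clock: 15.72
ee_pos: [0.5003, 0.0417, 0.153]
eef_rot: [0.385, 0.275, 0.881, -0.014]
force: [-0.4, 0.5, -0.9]
gripper_width: 0.0182
```

```bash
python3 - <<'E'
from fit import *
T=arm.grab_frame("top");S=arm.grab_frame("scene")
s,Rm,g=cur(); r=Rm@np.array([.7165,-.004,-.6976]); tip=g-.16*r
print(s['clock'],tip,r,abs(s['qd']).max(),s['gripper_width'])
a=cv2.resize(T["img"][80:230,230:330],None,fx=4,fy=4); b=cv2.resize(S["img"][140:260,330:430],None,fx=4,fy=4)
for im,p,x0,y0 in ((a,T,230,80),(b,S,330,140)):
    for d in (0,.113,.2):
        q=((proj(p,tip+d*r)[0]-[x0,y0]+.5)*4).astype(int); cv2.circle(im,tuple(map(int,q)),4,(0,0,255),1)
h=np.zeros((max(a.shape[0],b.shape[0]),a.shape[1]+b.shape[1],3),np.uint8); h[:a.shape[0],:a.shape[1]]=a; h[:b.shape[0],a.shape[1]:]=b
cv2.imwrite("pics/y.png",h)
E
```

```text
15.8167 [ 0.62597811 -0.03393512  0.16634907] [-0.86584708  0.50034137 -0.00116387] 0.001775223993351104 0.018263408783631686
```

View pics/y.png

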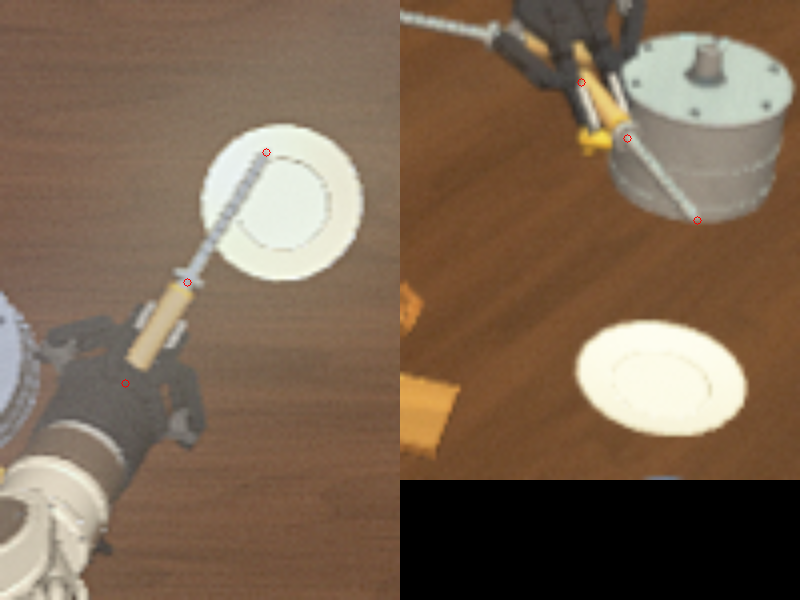

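The red projected tip and collar land on the rod in both views. The handle end is hidden by the palm. The rod is still and level, so I'll hand in.

```bash
python3 - <<'E'
from workcell import arm
print(arm.job_done()); s=arm.sense(); print(s['clock'],s['ee_pos'],s['gripper_width'])
E
```

```text
the job is handed in; nothing more can be done
None
the job is handed in; nothing more can be done
```

The job is handed in with the arm still holding the rod level over the dish; no verdict was reported.

What I did:
- **Insertion:** I took the smallest rod from the larger wooden rest, stood it upright and lowered it into the guide tube. The collar met the rim at about 5–7 N, the gap closed in the wrist and scene views, and I held it there for about 0.5 s.
- **Drawing out:** I drew it straight up until the tip was about 7 cm above the rim.
- **Reading pose:** I rolled the rod level and carried it over the dish.

Last checks before handing in:
- **Position:** the tip is about 0.17 m up and about 6 mm from the dish's centre (triangulation from the top and scene cameras gave the same within a few mm).
- **Stillness and grip:** the arm is still, with joint speeds under 0.002 rad/s. The gripper is set to 70 N, with an opening of 18 mm on the 20 mm handle.
- **Level:** the rod is within about 0.1° by arm kinematics and the earlier rod fit. A noisier two-camera estimate of the collar suggested about 6° of tilt, still inside the limit of about 11°.

Checks that disagreed or were incomplete:
- The scene camera put the tube 3–4 mm off from the wrist camera during alignment. I relied on the wrist view, and the rod went in with no force showing before the collar seated.
- In the final top view the handle end was hidden under the gripper, so only the tip and collar could be checked there.
- I never went near the bottle, tumbler or jar, but I did not measure their positions again at the end.

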